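Lever the waste lid open and sweep the tray clear

TASK

Clear the trimming station. Take the scraper block by its handle, use its flat steel tongue to lever the snapped-down lid of the waste box off its clip and throw the lid right back until it lies open, then sweep all three clay chips out of the tile tray into the waste box with the block, and stand the scraper upright on its rubber mat again. Touch the lid and the chips only with the scraper, not with the gripper, and leave the two jars and the beaker where they stand.

Things in the scene. Friction and masses are not known exactly. Their poses are not given: they have to be found in the camera images.
- station: Fixed steel trimming station: square waste box and, on its +y side, a raised white tile tray running level into the box's mouth. Origin: on the bench below the mouth's centre; z up, x from the lid's tab towards its hinge, y from box to tray. It stands within x -90 to 57 mm, y -56 to 197 mm. Thin struts, clip and bar apart, the front of the box is a plain wall at x = -53 mm.
- mouth (a point): Centre of the waste box's mouth, station (0, 0, 100) mm: the opening is 100 (x) x 96 mm (y), rim at z = 100 mm, box floor at z = 24 mm. Covered by the lid at the start. Axes as the station's.
- tray (a point): On the tray floor, station (0, 120, 100) mm. The floor is level with the mouth's rim and spans station x -50 to 50, y 48 to 193 mm; rims 15 mm high along both long sides (from y = 58 mm on) and 20 mm high at the far +y end, none towards the box. Axes as the station's.
- fulcrum (a point): Middle of the top of the round fulcrum bar (8 mm thick, 64 mm long along y) in front of the waste box, at station (-86, 0, 93) mm. The shut lid's tab has its underside 9 mm higher and its front edge 11 mm further to +x. Behind the bar's axis there are 33 mm free to the box wall; below it is free space down to the bench. Axes as the station's.
- hinge (a point): Middle of the lid's hinge line, which lies along station y, at station (52, 0, 102) mm. Axes as the station's (it does not turn with the lid).
- lid (a joint): Waste box lid, 3 mm aluminium plate 112 mm wide, 160 g, hinged on its +x edge. Angle, rad: 0 shut, 3.05 lying right back past the hinge. Two feet under its front corners are snapped under a sprung clip: raising the tab takes about 8 to 10 N for the first 5 mm; at about 0.05 rad the clip lets go and the lid swings freely. It falls shut if let go before upright (1.57), falls open past upright.
- lid_tab (a point): Middle of the front edge of the lid's tab, at its underside: tab 60 mm wide, standing out 22 mm in front of the box wall over the fulcrum gap, 127 mm from the hinge line. At station (-75, 0, 102) mm when shut; it moves with the lid. The lever goes between this tab and the fulcrum bar.
- scraper: Loose scraper, about 220 g, upright on the mat. White block 84 (x -50 to 34) x 24 (y) x 26 mm; on it a steel plate 24 mm wide, z 26 to 30 mm, running on past the block's +x end as a flat tongue, tip at x = 94 mm. Black handle on top, 50 (x) x 16 mm (y), z 30 to 70 mm, centred over the origin: grasp it from above across the 16 mm. Origin: on the underside, below the handle; x along the tongue.
- tongue_tip (a point): Middle of the tip edge of the scraper's tongue: 94 mm along scraper x and 28 mm above the underside. Tongue 4 mm thick, 24 mm wide, free for 60 mm. Axes as the scraper's.
- mat: Fixed black rubber mat, 150 (x) x 110 (y) x 4 mm, on the left or right of the bench. Origin: centre of its underside, on the bench. The scraper starts on it and goes back on it.
- chip0: Loose broken clay chip, terracotta, about 24 x 18 x 12 mm, 12 g. Origin: centre of its underside. It starts lying in the tile tray.
- chip1: Loose broken clay chip, terracotta, about 21 x 19 x 11 mm, 12 g. Origin: centre of its underside. It starts lying in the tile tray.
- chip2: Loose broken clay chip, terracotta, about 23 x 17 x 13 mm, 12 g. Origin: centre of its underside. It starts lying in the tile tray.
- jar0: Glass culture jar with dark contents and a black cap, 74 mm across, 110 mm tall, standing on the bench; a bystander. Origin: centre of its underside.
- jar1: Glass culture jar with dark contents and a black cap, 74 mm across, 110 mm tall, standing on the bench; a bystander. Origin: centre of its underside.
- beaker: Small steel beaker, 68 mm across, 75 mm tall, a bystander. Origin: centre of its underside.

How it is judged (in metres and radians):
On the way, in this order (a step that is already met when the one before it is completed fails the run):
1. the scraper is lifted off the mat (height (world z) of scraper above 0.03 m), for 0.1 s.
2. the lid is levered past its clip (more than 0.12 rad open) (value of joint lid above 0.12 rad), for 0.05 s.
3. the lid lies thrown back (more than 2.6 rad) (value of joint lid above 2.6 rad), for 0.2 s.
4. all three chips lie in the waste box (x of chip0 in the frame of station between -0.052 and 0.052 m and y of chip0 in the frame of station between -0.051 and 0.05 m and z of chip0 in the frame of station between 0.01 and 0.07 m and x of chip1 in the frame of station between -0.052 and 0.052 m and y of chip1 in the frame of station between -0.051 and 0.05 m and z of chip1 in the frame of station between 0.01 and 0.07 m and x of chip2 in the frame of station between -0.052 and 0.052 m and y of chip2 in the frame of station between -0.051 and 0.05 m and z of chip2 in the frame of station between 0.01 and 0.07 m), for 0.2 s.
At the end, for the whole second after the job is handed in: The lid lies thrown back (more than 2.6 rad), all three chips are down inside the waste box, the scraper stands upright (within 0.1 rad) and at rest on the rubber mat, its middle over the mat and its underside within 6 mm of the mat's top (all of step 4 and value of joint lid above 2.6 rad and x of scraper in the frame of mat between -0.075 and 0.075 m and y of scraper in the frame of mat between -0.055 and 0.055 m and z of scraper in the frame of mat between -0.002 and 0.01 m and angle between scraper's own z axis and vertical below 0.1 rad and linear speed of scraper below 0.02 m/s); the robot touches nothing.
It fails at once if the gripper or arm presses on the lid (over 1 N) (contact force between any of the fingers, the arm and lid above 1 N).
It fails at once if the gripper or arm presses on a chip (over 1 N) (contact force between any of the fingers, the arm and chip0 above 1 N or contact force between any of the fingers, the arm and chip1 above 1 N or contact force between any of the fingers, the arm and chip2 above 1 N).
It fails at once if a jar or the beaker is shifted more than 25 mm (distance of any of jar0, jar1, beaker from where it was at the start of the episode above 0.025 m).
It also fails if it takes over 64 s, if anything falls off the work surface, if the arm or the gripper's body presses on something with over 40 N, if the wrist force passes 120 N, or if a joint passes its speed limit or range.

ROBOT

A 6-joint arm with a two-finger parallel gripper is mounted at the origin on the work surface. World frame = base frame: x ahead of the robot, y to its left, z up, the work surface at z = 0. Lengths are in mm, angles in rad, forces in N, time in s.
With the tool pointing down it reaches from about 350 to 975 mm from the base axis. Payload 7.1 kg.
Tool frame: the origin (TCP) lies midway between the tips of the shut fingers; the grasp point (between the pads) lies 19 mm behind it (ctrl.grasp_offset is the distance from the TCP to the grasp point, in mm); z points along the fingers, y is the line along which they close (so a half turn about z gives the same grasp; the last joint's range is limited). The gripper opens to 88 mm and grips with 3 to 60 N. Pads are 20 mm wide; open, the fingers measure 115 mm over their backs; the gripper's body (75 mm by 178 mm) begins 61 mm behind the grasp point.
Start: joints at [1.222, 0.423, 1.63, -0, 1.089, -0.019], TCP at [202.377, 591.311, 222.675] pointing down, gripper open.
Joint ranges: [-3, 3], [-0.9, 2.11], [0.09, 2.58], [-1.31, 4.45], [0.11, 2.69], [-2.54, 2.54]. Speed limits (rad/s): [2.39, 2.39, 3.01, 3.14, 3.14, 3.14].

INTERFACE

Orientations are given as a rotation vector (axis times angle).
In Python, from workcell import ctrl gives the robot as it stands. The module is installed in compiled form; this text tells all that it offers.
- The arm moves only by the tool servo_tool, never from a script. Its argument "rows" is a list of rows, each a list of 7 numbers: the turn, a rotation vector about the tool's x, y, z as a fraction of full scale, then the shift along the tool's x, y, z as a fraction of full scale, then the finger opening in mm, from 0 to 87.8. A call has 1 to 10 rows; each row is the pose to reach, as a shift and turn from the pose commanded when the call began, along the tool's axes at that moment; what a row does not reach only later rows make up. Full scale, the value 1, is 20 cm for a shift and 1.5 rad for a turn. A row lasts 1/8 s, in which the tool goes at most 62.5 mm and 10.7 degrees, less where a joint would pass 70% of its speed; a pose out of reach is approached as far as the arm can. A call with a number of a shift or a turn outside -1 to 1 is refused whole. A call with a gripper value outside its range is refused whole. The fingers move at their own pace and stop on an object; the grip force is fixed at half the most. Time passes only in rows, so rows that repeat a pose let the fingers close. It gives the time, the measured TCP pose, the force, the opening and the grip force at its end, in the units of the state.
- ctrl.get_obs(): the state, without advancing time (a new reading comes with each control period).
- ctrl.get_image(name): name is "side" or "top"; returns (picture, depth): 400x640x3 uint8, red, green, blue; 400x640 float32, mm along the optical axis (not along the pixel's ray), 0 where there is no reading.
- ctrl.camera_info(name): a dict with "intrinsics" (3x3 intrinsics, pixels), "k1" (the pictures are not rectified: a ray, as slopes to the right and down, at radius r is drawn at 1 + k1 r^2 times it, then the intrinsics apply), "R" (3x3) and "t" (3): a world point X has camera coordinates R X + t. Camera axes: x right, y down, z forward; pixel columns grow to the right and rows downward; lengths in mm; the calibration is good to about 2 mm. A picture is of the moment at which its call begins. camera_info takes no time and is no camera call.
- ctrl.close_job(): hands the job in; it is judged then, once.
The state is a dict: "t": time; "qpos": joint angles; "qvel": joint speeds; "joint_torque": joint torques, N m; "ee_pos": TCP position; "orientation": TCP orientation; "ft_force": force on the tool from outside, world axes, zero at the start; "moment": the same for the moment, N m; "width": finger opening in mm; "grasp_force": force on a finger pad.
Only numpy, scipy, OpenCV 4.12 (cv2) and the standard library are available. Lean on these libraries where they do the work, as an engineer would, in place of code of your own. Each camera call takes 0.05 s, during which the arm holds its last target. There are 200 camera calls.

## Working session

There is one attempt and no reset: what is moved stays moved. The work goes in short steps, Python scripts to look and compute and a tool call to move; the robot and the scene stay as the last step left them, time stands still between calls to the robot, and variables do not carry over. Pictures are saved under pics/ and viewed, at most 10 in all, crops included, and the job is handed in when it is done.

Besides the shell and the picture viewer there is one more tool, called after "Call:" as a command line: name --pt "numbers of a row" for each row, then --argument value for the rest. servo_tool: Moves the arm, as the interface text tells. Its arguments: {"type":"object","properties":{"rows":{"type":"array","items":{"type":"array","items":{"type":"number"}}}},"required":["rows"]}

```bash
mkdir -p pics; cat > h.py <<'E'
import numpy as np, cv2
from workcell import ctrl
def grab(n):
    im,d=ctrl.get_image(n); return im,d
def pts(n,uv,d):
    c=ctrl.camera_info(n);K=np.array(c['intrinsics']);R=np.array(c['R']);t=np.array(c['t']);k1=c['k1']
    uv=np.atleast_2d(uv).astype(float)
    q=cv2.undistortPoints(uv.reshape(-1,1,2),K,np.array([k1,0,0,0.])).reshape(-1,2)
    P=np.c_[q,np.ones(len(q))]*np.asarray(d).reshape(-1,1)
    return (P-t)@R
def plane(n,uv,z):
    c=ctrl.camera_info(n);R=np.array(c['R']);t=np.array(c['t'])
    o=-R.T@t; p=pts(n,uv,np.full(len(np.atleast_2d(uv)),1000.)); r=p-o
    return o+r*((z-o[2])/r[:,2])[:,None]
def cloud(n,d):
    v,u=np.mgrid[0:400,0:640]
    return pts(n,np.c_[u.ravel(),v.ravel()],d.ravel()).reshape(400,640,3)
E
python3 - <<'E'
from h import *
for n in('top','side'):
    im,d=grab(n); cv2.imwrite(f'pics/{n}0.png',im[:,:,::-1]); np.savez(f'{n}0.npz',im=im,d=d)
    c=ctrl.camera_info(n); print(n,c)
o=ctrl.get_obs();print(o['t'],o['ee_pos'],o['orientation'])
E
```

```text
top {'intrinsics': array([[412.23899998,   0.        , 319.61060963],
       [  0.        , 412.23899998, 198.84825711],
       [  0.        ,   0.        ,   1.        ]]), 'k1': -0.03404787130270832, 'R': array([[-0.00840764, -0.99988074,  0.01295467],
       [-0.99907553,  0.00785326, -0.04226597],
       [ 0.04215919, -0.01329805, -0.9990224 ]]), 't': array([-9.78819227e-01,  5.65012806e+02,  9.85375074e+02])}
side {'intrinsics': array([[508.13040972,   0.        , 319.89554766],
       [  0.        , 508.13040972, 195.19433908],
       [  0.        ,   0.        ,   1.        ]]), 'k1': -0.013354531505879263, 'R': array([[ 0.87811825, -0.47802663,  0.01997202],
       [-0.24115701, -0.47827818, -0.84444851],
       [ 0.41322106,  0.73670925, -0.53526427]]), 't': array([-502.25853697,  218.03807882, 1043.56022555])}
0.1 [202.20730241 590.87316243 221.98851118] [-5.15636213e-01 -3.09870012e+00  2.06962727e-03]
```

View pics/top0.png

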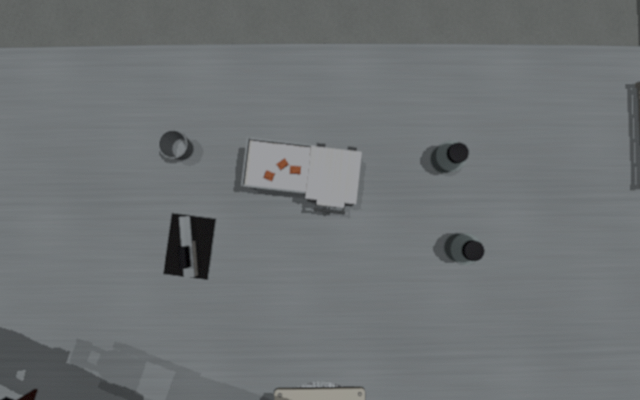

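View pics/side0.png

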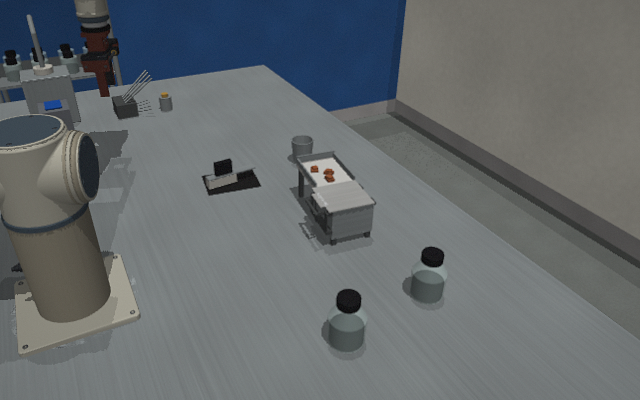

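The top view shows the station with its lid centred at about (335,177), the tray running left to x≈245, and chips at (269,176), (282,164) and (295,170). The mat and scraper are at (190,246) with the handle at (187,257) and the tongue pointing up the image. The beaker is at (175,147). The side view agrees: handle at (222,168), tongue pointing right.

```bash
python3 - <<'E'
from h import *
f=np.load('top0.npz');im,d=f['im'],f['d'];C=cloud('top',d);z=C[...,2]
def reg(m,u0,u1,v0,v1):
    k=np.zeros(m.shape,bool);k[v0:v1,u0:u1]=m[v0:v1,u0:u1];return k
def rect(m,name,z0):
    n,l,s,_=cv2.connectedComponentsWithStats(m.astype(np.uint8));i=1+np.argmax(s[1:,4]);
    c=max(cv2.findContours((l==i).astype(np.uint8),cv2.RETR_EXTERNAL,cv2.CHAIN_APPROX_NONE)[0],key=cv2.contourArea)
    P=plane('top',c.reshape(-1,2),z0)[:,:2].astype(np.float32)
    r=cv2.minAreaRect(P);b=cv2.boxPoints(r)
    print(name,'c',np.round(r[0],1),'size',np.round(r[1],1),'ang',round(r[2],2),'zmed',np.round(np.median(z[l==i]),1),'\n',np.round(b,0).tolist())
hi=reg((z>80)&(z<140),225,375,125,220)
rect(hi,'station>80',103)
br=im.min(2)>120
rect(reg((z>80)&br,225,375,125,220),'bright',103)
R=(im[...,0].astype(int)-im[...,2]>50)
n,l,s,c=cv2.connectedComponentsWithStats(reg(R,240,320,130,200).astype(np.uint8))
for i in range(1,n):
    if s[i,4]>8: print('chip',c[i].round(1),s[i,4],plane('top',c[i],110).round(1),z[l==i].mean().round(1))
dark=im.max(2)<45
m=reg(dark|((z>15)&(z<120)),150,225,205,290)
rect(m,'mat+scr',4)
rect(reg((z>58)&(z<90),150,225,205,290),'handle',70)
rect(reg((z>22)&(z<50),150,225,205,290),'block+tongue',30)
rect(reg((im.min(2)>90),160,215,212,282),'white',30)
rect(reg((z>50),140,210,120,170),'beaker',75)
# end of lid edge depth
for u in range(245,365,8): print(u,np.round(z[160,u]),end=' ')
cv2.imwrite('pics/crop.png',cv2.resize(im[120:290,150:370,::-1],None,fx=3.5,fy=3.5,interpolation=cv2.INTER_CUBIC))
E
```

```text
station>80 c [615.3  38.1] size [256.5 150.7] ang 83.04 zmed 102.7 
 [[525.0, -80.0], [675.0, -98.0], [706.0, 156.0], [556.0, 174.0]]
bright c [619.1  33.4] size [248.7 127.9] ang 82.49 zmed 102.4 
 [[539.0, -81.0], [666.0, -98.0], [699.0, 148.0], [572.0, 165.0]]
chip [282.1 163.7] 54 [[638.4  77.2 110. ]] 110.5
chip [294.9 169.4] 56 [[625.8  49.2 110. ]] 126.3
chip [268.8 175.2] 54 [[613.4 106.4 110. ]] 108.6
mat+scr c [451.5 312.1] size [104.5 147.9] ang 82.3 zmed 4.2 
 [[371.0, 270.0], [518.0, 250.0], [532.0, 354.0], [385.0, 374.0]]
handle c [432.9 305.8] size [50.1 20.5] ang 4.58 zmed 72.1 
 [[407.0, 314.0], [409.0, 294.0], [459.0, 298.0], [457.0, 318.0]]
block+tongue c [454.2 308.3] size [145.   27.7] ang 4.92 zmed 32.9 
 [[381.0, 316.0], [383.0, 288.0], [528.0, 301.0], [525.0, 328.0]]
white c [454.2 309.4] size [163.5 128.5] ang 0.0 zmed -0.9 
 [[372.0, 374.0], [372.0, 245.0], [536.0, 245.0], [536.0, 374.0]]
beaker c [688.5 327.9] size [72.1 65.9] ang 45.0 zmed 67.8 
 [[640.0, 326.0], [686.0, 279.0], [737.0, 330.0], [691.0, 377.0]]
245 121.0 253 98.0 261 101.0 269 99.0 277 101.0 285 107.0 293 99.0 301 98.0 309 100.0 317 102.0 325 107.0 333 103.0 341 103.0 349 106.0 357 104.0
```

View pics/crop.png

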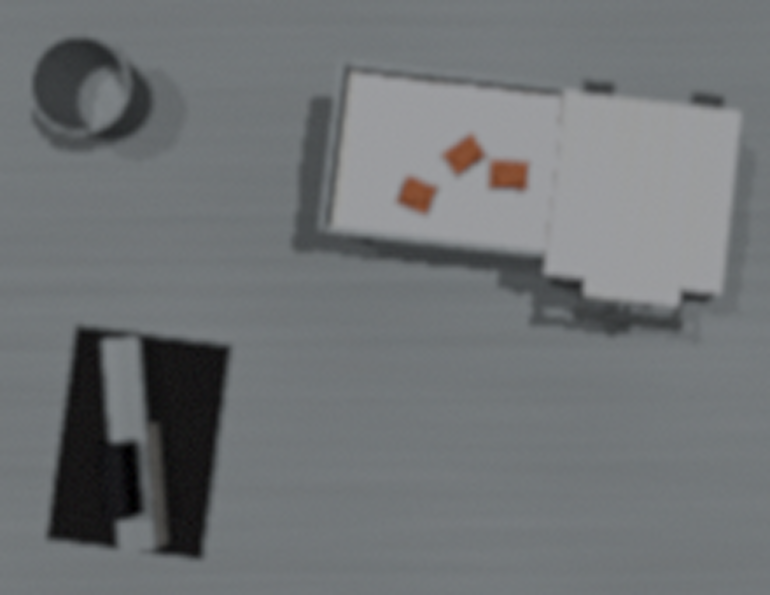

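The crop shows the lid corners at roughly (565,90), (742,111), (722,298) and (545,276), and the tab between (585,295) and (680,305). The scraper's yaw is about +4.8° and the station's about -7°. Next I'll fix the station frame and write a move planner.

```bash
cat >> h.py <<'E'
from scipy.spatial.transform import Rotation as Ro
def Rz(deg): return Ro.from_euler('z',deg,degrees=True)
def now():
    o=ctrl.get_obs(); return o,np.array(o['ee_pos']),Ro.from_rotvec(o['orientation'])
def rows(targets,base=None):
    """targets: list of (tcp pos, Rotation); prints fractions from the current pose"""
    o,p,R=now() if base is None else (None,*base)
    for P,Q in targets:
        r=(R.inv()*Q).as_rotvec()/1.5; s=R.inv().apply(np.array(P)-p)/200
        print(np.round(np.r_[r,s],3).tolist())
# scraper pose -> tool pose. tool x=-sx, y=sy, z=-sz ; grip: TCP at scraper (gx,0,gz)
FL=Ro.from_matrix(np.diag([-1.,1,-1]))
def tool(sp,sR,grip=(0,0,33.)):
    return np.array(sp)+sR.apply(grip), sR*FL
E
python3 - <<'E'
from h import *
px=lambda L:[(a/3.5+150-.36,b/3.5+120-.36) for a,b in L]
lid=plane('top',px([(565,90),(742,111),(722,298),(545,276),(585,297),(680,306)]),105)[:,:2]
print(lid.round(1))
tr=plane('top',px([(347,67),(328,231),(548,252)]),100)[:,:2];print('tray floor',tr.round(1))
# least squares station pose from lid corners
# lid: hinge edge x~52?, width 112 y +-56 ; tab front x=-75
f=lambda a:np.degrees(np.arctan2(*(a[1],a[0])))
for i,j in((1,0),(2,3),(5,4)): print('yaw y-edge',f(lid[i]-lid[j])+90, np.linalg.norm(lid[i]-lid[j]))
for i,j in((3,0),(2,1)): print('yaw x-edge',f(lid[j]-lid[i]), np.linalg.norm(lid[i]-lid[j]))
for z0 in(105,):
  tabm=lid[4:].mean(0)
  for yaw in(-6.5,-7,-7.5):
    R=Rz(yaw).as_matrix()[:2,:2]; print(yaw,'origin via tab',(tabm+R@[75,0]).round(1),'via lid corners y',((lid[:4]-tabm)@R).round(1).tolist(),'tray',((tr-tabm-R@[75,0])@R).round(1).tolist())
    print('chips',(([[638.4,77.2],[625.8,49.2],[613.4,106.4]]-tabm-R@[75,0])@R).round(1).tolist())
Q=tool([432.9,305.8,4],Rz(4.8))
rows([(Q[0]+[0,0,120],Q[1]),Q])
E
```

```text
[[679.3  13.5]
 [665.3 -98.1]
 [547.4 -83.9]
 [562.1  26.9]
 [548.7   2. ]
 [542.6 -57.5]]
tray floor [[695.8 151.6]
 [591.8 163.6]
 [577.4  25. ]]
yaw y-edge -7.151931379990273 112.45161678320065
yaw y-edge -7.543565482496419 111.8316133948694
yaw y-edge -5.87571375322203 59.80265380491933
yaw x-edge -6.519664512314711 118.01382595999041
yaw x-edge -6.824064979330503 118.77298231341952
-6.5 origin via tab [620.2 -36.3] via lid corners y [[128.1, 56.2], [126.9, -56.3], [8.1, -55.6], [10.1, 56.2]] tray [[53.9, 195.2], [-50.9, 195.3], [-49.4, 56.1]]
chips [[5.3, 114.8], [-4.1, 85.6], [-22.9, 141.0]]
-7 origin via tab [620.1 -36.9] via lid corners y [[127.6, 57.3], [127.3, -55.2], [8.6, -55.5], [9.6, 56.3]] tray [[52.2, 196.3], [-52.6, 195.5], [-49.9, 56.3]]
chips [[4.3, 115.5], [-4.8, 86.2], [-24.1, 141.4]]
-7.5 origin via tab [620.  -37.6] via lid corners y [[127.1, 58.4], [127.8, -54.1], [9.1, -55.5], [9.1, 56.4]] tray [[50.5, 197.4], [-54.3, 195.7], [-50.4, 56.5]]
chips [[3.2, 116.2], [-5.6, 86.8], [-25.3, 141.9]]
[-0.001, -0.0, -0.276, -1.553, -0.975, 0.326]
[-0.001, -0.0, -0.276, -1.553, -0.974, 0.926]
```

Call:
servo_tool --pt "0 0 -0.276 -0.9 -0.6 0.1 60" --pt "0 0 -0.276 -0.9 -0.6 0.1 60" --pt "0 0 -0.276 -0.9 -0.6 0.1 60" --pt "0 0 -0.276 -0.9 -0.6 0.1 60"

```text
t: 0.6
ee_pos: [334.7, 416.8, 202.1]
orientation: [0.13, -3.138, 0.002]
ft_force: [1.1, -0.3, 0.9]
width: 60.3
grasp_force: 0.0
```

```bash
python3 - <<'E'
from h import *
o,p,R=now();print(o['t'],p,o['qpos'])
Q=tool([432.9,305.8,4],Rz(4.8))
rows([(Q[0]+[0,0,100],Q[1]),Q])
E
```

```text
0.6 [334.74564805 416.83145716 202.08952457] [ 8.72091750e-01  3.18466120e-01  1.84587963e+00 -3.49339140e-04
  9.78713123e-01 -7.81514044e-01]
[-0.001, -0.001, -0.001, -0.443, -0.594, 0.326]
[-0.001, -0.001, -0.001, -0.444, -0.593, 0.826]
```

Call:
servo_tool --pt "0 0 0 -0.444 -0.593 0.326 60" --pt "0 0 0 -0.444 -0.593 0.326 60" --pt "0 0 0 -0.444 -0.593 0.326 60" --pt "0 0 0 -0.444 -0.593 0.326 60"

```text
t: 1.1
ee_pos: [432.6, 306.7, 136.2]
orientation: [0.126, -3.137, 0.002]
ft_force: [-0.3, 0.0, -0.1]
width: 60.1
grasp_force: 0.0
```

```bash
python3 - <<'E'
from h import *
o,p,R=now();print(o['t'],p,o['qpos'])
Q=tool([432.9,305.8,4],Rz(4.8))
rows([Q])
im,d=grab('side');cv2.imwrite('pics/s1.png',cv2.resize(im[60:260,140:340,::-1],None,fx=3,fy=3,interpolation=cv2.INTER_CUBIC))
E
```

```text
1.1 [432.62300005 306.69142158 136.15423806] [ 5.94289750e-01  4.09140672e-01  1.89849970e+00 -1.14746741e-04
  8.36791329e-01 -1.05701682e+00]
[-0.001, -0.002, -0.002, -0.002, -0.004, 0.496]
```

View pics/s1.png

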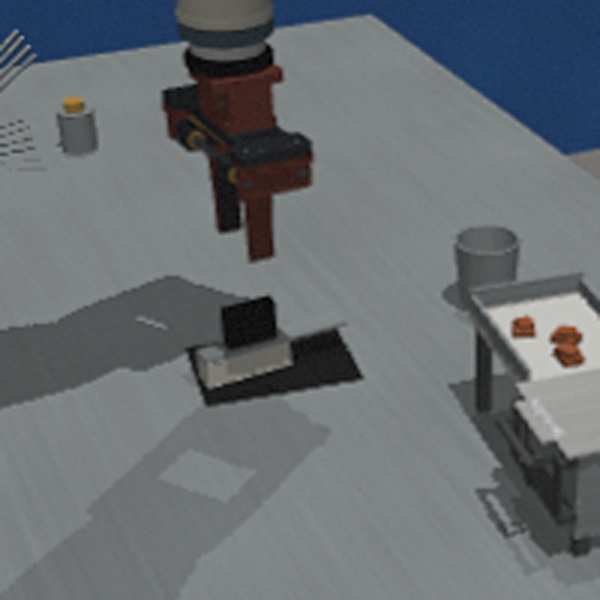

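The open gripper straddles the handle, which is at about (247,322) in the crop, so I'm descending and grasping.

Call:
servo_tool --pt "0 0 0 0 0 0.25 60" --pt "0 0 0 0 0 0.45 60" --pt "0 0 0 0 0 0.495 60" --pt "0 0 0 0 0 0.495 60" --pt "0 0 0 0 0 0.495 10" --pt "0 0 0 0 0 0.495 5" --pt "0 0 0 0 0 0.495 5" --pt "0 0 0 0 0 0.495 5" --pt "0 0 0 0 0 0.495 5" --pt "0 0 0 0 0 0.495 5"

```text
t: 2.4
ee_pos: [432.3, 308.8, 38.6]
orientation: [-0.132, 3.139, 0.0]
ft_force: [-0.5, 0.2, 2.5]
width: 15.9
grasp_force: 30.0
```

Call:
servo_tool --pt "0 0 0 0 0 -0.1 5" --pt "0 0 0 0 0 -0.3 5" --pt "0 0 0 0 0 -0.5 5" --pt "0 0 0 0 0 -0.6 5" --pt "0 0 0 0 0 -0.6 5"

```text
t: 3.02
ee_pos: [432.9, 309.2, 159.6]
orientation: [-0.132, 3.136, 0.002]
ft_force: [0.2, -0.2, -2.2]
width: 15.9
grasp_force: 30.0
```

```bash
cat >> h.py <<'E'
SO=np.array([620,-36.5,0]); SY=Rz(-6.8)
def scr(x,y,z,pitch=0,tip=False):
    """tool pose for scraper at station (x,y,z); pitch deg = tip up; tip=True: xyz is the tongue tip middle"""
    R=SY*Ro.from_euler('y',-pitch,degrees=True)
    p=SO+SY.apply([x,y,z])
    if tip: p=p-R.apply([94,0,28])
    return tool(p,R)
E
python3 - <<'E'
from h import *
rows([scr(-110,0,130,tip=True),scr(-105,0,97.5,tip=True)])
E
```

```text
[0.001, 0.002, 0.135, 0.213, -1.596, 0.12]
[0.001, 0.002, 0.135, 0.189, -1.601, 0.283]
```

Call:
servo_tool --pt "0 0 0.135 0.1 -0.2 0 5" --pt "0 0 0.135 0.1 -0.5 0 5" --pt "0 0 0.135 0.1 -0.8 0 5" --pt "0 0 0.135 0.12 -0.9 0 5" --pt "0 0 0.135 0.12 -0.9 0 5"

```text
t: 3.65
ee_pos: [422.4, 126.0, 157.2]
orientation: [-0.19, -3.133, 0.001]
ft_force: [0.3, 0.3, -2.2]
width: 15.5
grasp_force: 30.0
```

```bash
python3 - <<'E'
from h import *
rows([scr(-110,0,130,tip=True),scr(-105,0,97.5,tip=True)])
E
```

```text
[-0.001, -0.002, -0.002, -0.059, -0.689, 0.112]
[-0.001, -0.002, -0.002, -0.085, -0.689, 0.274]
```

Call:
servo_tool --pt "0 0 0 0 -0.2 0.05 5" --pt "0 0 0 0 -0.5 0.1 5" --pt "0 0 0 0 -0.65 0.2 5" --pt "0 0 0 -0.06 -0.689 0.26 5" --pt "0 0 0 -0.085 -0.689 0.274 5" --pt "0 0 0 -0.085 -0.689 0.274 5"

```text
t: 4.4
ee_pos: [424.5, -10.6, 103.4]
orientation: [-0.184, -3.136, -0.0]
ft_force: [0.7, -0.1, -1.8]
width: 16.1
grasp_force: 30.0
```

```bash
python3 - <<'E'
from h import *
o,p,R=now();print(o['t'],p,o['qpos'])
P,Q=scr(-105,0,97.5,tip=True);print('target',P)
for n in('side','top'):
    im,d=grab(n);np.savez(f'{n}2.npz',im=im,d=d)
    C=cloud(n,d); S=SY.inv().apply((C-SO).reshape(-1,3)).reshape(C.shape)
    m=(S[...,0]>-165)&(S[...,0]<-60)&(abs(S[...,1])<50)&(S[...,2]>75)&(S[...,2]<115)
    v,u=np.nonzero(m);print(n,len(v),u.min(),u.max(),v.min(),v.max())
    T=S[m];
    for a in range(-160,-60,8):
        k=(T[:,0]>=a)&(T[:,0]<a+8)
        if k.any(): print(a,k.sum(),'y',np.percentile(T[k,1],[5,95]).round(1),'z',np.percentile(T[k,2],[10,50,90]).round(1))
im=np.load('side2.npz')['im']
a=cv2.resize(im[150:250,250:380,::-1],None,fx=4.5,fy=4.5,interpolation=cv2.INTER_CUBIC)
cv2.imwrite('pics/s2.png',a)
E
```

```text
4.4 [424.45256309 -10.60120509 103.37417533] [-5.31003330e-02  3.40132585e-01  2.13993023e+00  2.19160900e-04
  6.62093123e-01 -1.50669600e+00]
target [422.39986389 -12.93761031 102.5       ]
side 489 279 330 189 221
-160 24 y [-10.3   9.9] z [94.3 97.  99.3]
-152 25 y [-10.4  11.2] z [94.6 97.  98.2]
-144 24 y [-10.9  11.2] z [94.7 96.5 99.1]
-136 25 y [-10.9  13.3] z [95.6 96.9 98.8]
-128 21 y [-10.5  11.8] z [95.3 96.8 98.7]
-120 26 y [-10.7  12.9] z [94.7 97.  99.1]
-112 15 y [-10.2  11.3] z [93.4 96.9 98.5]
-96 56 y [-31.2  27.3] z [87.1 90.6 92.2]
-88 27 y [-33.1  31.9] z [85.2 89.4 91.4]
-80 77 y [-35.5  31.7] z [ 83.9 102.  105. ]
-72 108 y [-48.5  43.7] z [ 84.8 102.3 104.9]
-64 45 y [-47.8  39.5] z [101.6 103.5 105.1]
top 668 309 353 197 247
-160 39 y [-8.3 13.4] z [96.6 98.3 99.8]
-152 40 y [-9.5 12.1] z [ 96.5  98.5 100.6]
-144 40 y [-8.9 13.1] z [ 96.8  99.2 100.5]
-136 38 y [-6.3 12.4] z [ 96.3  98.3 100.2]
-128 41 y [-9.4 12.7] z [96.3 97.9 99.7]
-120 41 y [-8.4 13.6] z [96.1 97.9 99.9]
-112 37 y [-8.2 12.2] z [95.9 97.9 99.5]
-104 5 y [-6.7 10.1] z [96.9 97.6 99.9]
-96 12 y [-22.6  22. ] z [89.  90.1 92. ]
-88 103 y [-29.9  33. ] z [89.6 91.6 93.2]
-80 38 y [-29.6  33.6] z [ 90.8 103.7 105.5]
-72 126 y [-38.   41.5] z [ 95.8 103.9 106.2]
-64 83 y [-45.1  44.2] z [100.4 104.  105.9]
```

View pics/s2.png

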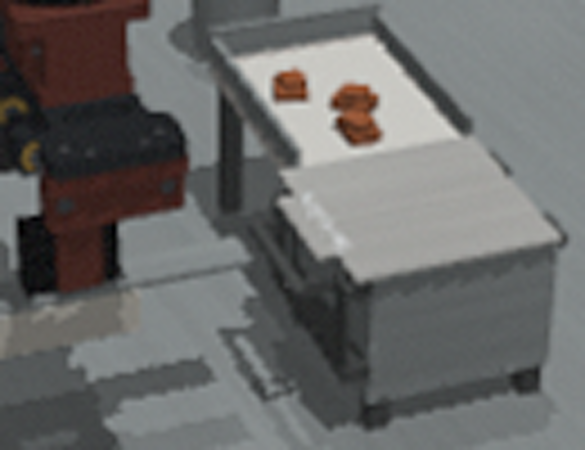

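The tongue is level and centred, ending at about (250,262) in the crop, just short of the bar. I'll check its height against the lid top, which should be z = 105.

```bash
python3 - <<'E'
from h import *
for n in('side','top'):
    f=np.load(n+'2.npz');C=cloud(n,f['d']);S=SY.inv().apply((C-SO).reshape(-1,3))
    def med(x0,x1,y0,y1,z0,z1):
        k=(S[:,0]>x0)&(S[:,0]<x1)&(S[:,1]>y0)&(S[:,1]<y1)&(S[:,2]>z0)&(S[:,2]<z1);return np.median(S[k,2]).round(2),k.sum()
    print(n,'lid',med(-45,40,-48,40,90,115),'front lid',med(-50,-20,-20,20,90,115),'tray',med(-40,40,150,185,90,112),'tongue',med(-160,-112,-9,9,85,110))
E
```

```text
side lid (np.float64(103.18), np.int64(727)) front lid (np.float64(103.26), np.int64(116)) tray (np.float64(98.54), np.int64(168)) tongue (np.float64(97.0), np.int64(95))
top lid (np.float64(104.37), np.int64(1531)) front lid (np.float64(104.28), np.int64(249)) tray (np.float64(99.39), np.int64(559)) tongue (np.float64(98.28), np.int64(178))
```

```bash
sed -i 's/grip=(0,0,33.)/grip=(0,0,34.5)/' h.py; cat >> h.py <<'E'
def lever(p,xb=68,dz=0):
    R=Ro.from_euler('y',-p,degrees=True); o=np.array([-86,0,89+dz])-R.apply([xb,0,22])
    return scr(*o,pitch=p)
E
python3 - <<'E'
from h import *
o,p,R=now();print(p)
print('insert');T=[scr(-85,0,97.5,tip=True),scr(-60,0,97.5,tip=True)];rows(T)
print('lever from inserted');rows([lever(a) for a in (4,8,12,16,20,24,28)],base=T[-1])
E
```

```text
[424.08648969 -10.61582058 103.77495762]
insert
[0.0, -0.0, 0.001, -0.093, -0.013, -0.001]
[0.0, -0.0, 0.001, -0.218, -0.013, -0.001]
lever from inserted
[0.0, -0.047, 0.0, 0.004, -0.0, 0.036]
[0.0, -0.093, -0.0, 0.005, 0.0, 0.06]
[0.0, -0.14, 0.0, 0.006, -0.0, 0.085]
[0.0, -0.186, 0.0, 0.004, 0.0, 0.109]
[-0.0, -0.233, 0.0, 0.001, 0.0, 0.133]
[0.0, -0.279, 0.0, -0.004, 0.0, 0.156]
[0.0, -0.326, 0.0, -0.01, 0.0, 0.179]
```

Call:
servo_tool --pt "0 0 0 -0.03 -0.01 0 5" --pt "0 0 0 -0.08 -0.01 0 5" --pt "0 0 0 -0.13 -0.01 0 5" --pt "0 0 0 -0.18 -0.01 0 5" --pt "0 0 0 -0.215 -0.01 0 5" --pt "0 0 0 -0.215 -0.01 0 5"

```text
t: 5.25
ee_pos: [467.1, -18.6, 103.6]
orientation: [0.186, 3.136, 0.0]
ft_force: [-0.4, -0.0, -1.7]
width: 15.7
grasp_force: 30.0
```

```bash
python3 - <<'E'
from h import *
o,p,R=now();print(p,o['ft_force'],o['moment'])
rows([scr(-60,0,97.5,tip=True)]+[lever(a) for a in (4,8,12,16,20,24,28)])
E
```

```text
[467.14854311 -18.59669021 103.63569148] [-0.40008676 -0.00518433 -1.69194554] [ 0.03752986 -0.00404345 -0.0306587 ]
[0.0, 0.0, 0.0, 0.001, 0.002, -0.002]
[0.0, -0.046, 0.0, 0.004, 0.002, 0.035]
[0.0, -0.093, 0.0, 0.006, 0.002, 0.059]
[0.0, -0.139, 0.0, 0.006, 0.002, 0.083]
[0.0, -0.186, 0.0, 0.005, 0.002, 0.107]
[0.0, -0.233, 0.0, 0.001, 0.002, 0.131]
[0.0, -0.279, 0.0, -0.003, 0.002, 0.154]
[0.0, -0.326, 0.0, -0.01, 0.002, 0.178]
```

Inserted with no contact force. Now I'll lever in two stages.

Call:
servo_tool --pt "0 -0.046 0 0.004 0 0.035 5" --pt "0 -0.093 0 0.006 0 0.06 5" --pt "0 -0.139 0 0.006 0 0.085 5" --pt "0 -0.186 0 0.005 0 0.109 5" --pt "0 -0.186 0 0.005 0 0.109 5"

```text
t: 5.88
ee_pos: [464.3, -18.1, 81.8]
orientation: [0.168, 2.86, -0.024]
ft_force: [-4.2, 4.6, 5.4]
width: 15.8
grasp_force: 30.0
```

```bash
python3 - <<'E'
from h import *
o,p,R=now();print(p,o['ft_force'],o['moment'],(R*FL).as_euler('ZYX',degrees=True))
rows([lever(a) for a in (16,18,20,22,24,26,28,30)])
E
```

```text
[464.31836651 -18.09400015  81.76071045] [-4.19042283  4.61874915  5.40820986] [0.69118648 0.20352991 0.4118913 ] [-6.72437631e+00 -1.59001756e+01 -1.24481979e-02]
[0.0, -0.001, 0.001, -0.01, 0.001, 0.0]
[0.0, -0.024, 0.001, -0.008, 0.001, 0.012]
[0.0, -0.048, 0.001, -0.007, 0.001, 0.024]
[0.0, -0.071, 0.001, -0.005, 0.001, 0.036]
[0.0, -0.094, 0.001, -0.005, 0.001, 0.048]
[0.0, -0.118, 0.001, -0.005, 0.001, 0.06]
[0.0, -0.141, 0.001, -0.005, 0.001, 0.072]
[0.0, -0.164, 0.001, -0.005, 0.001, 0.084]
```

Call:
servo_tool --pt "0 -0.024 0 0 0 0.012 5" --pt "0 -0.048 0 0 0 0.026 5" --pt "0 -0.071 0 0 0 0.038 5" --pt "0 -0.094 0 0 0 0.05 5" --pt "0 -0.118 0 0 0 0.062 5" --pt "0 -0.141 0 0 0 0.074 5" --pt "0 -0.164 0 0 0 0.086 5" --pt "0 -0.164 0 0 0 0.086 5"

```text
t: 6.88
ee_pos: [481.3, -6.7, 103.3]
orientation: [0.177, 2.669, -0.093]
ft_force: [-0.2, -3.2, -7.8]
width: 15.7
grasp_force: 30.0
```

```bash
python3 - <<'E'
from h import *
o,p,R=now();print(o['t'],p,o['ft_force'],o['moment'],(R*FL).as_euler('ZYX',degrees=True))
im,d=grab('side');np.savez('side3.npz',im=im,d=d)
C=cloud('side',d);S=SY.inv().apply((C-SO).reshape(-1,3))
for x in range(-80,50,10):
    k=(S[:,0]>x)&(S[:,0]<x+10)&(abs(S[:,1])<45)&(S[:,2]>98)&(S[:,2]<160); print(x+5,k.sum(),np.median(S[k,2]).round(1))
cv2.imwrite('pics/s3.png',cv2.resize(im[150:250,250:380,::-1],None,fx=4.5,fy=4.5,interpolation=cv2.INTER_CUBIC))
E
```

```text
6.875 [481.3342717   -6.70075121 103.33810826] [-0.18002632 -3.20752722 -7.83905863] [-0.0911063   1.147917   -0.30310348] [ -7.02311992 -26.87704761  -2.30548036]
-75 68 105.1
-65 84 105.3
-55 86 105.5
-45 88 105.0
-35 82 105.0
-25 89 104.8
-15 80 104.4
-5 85 104.5
5 82 104.2
15 80 104.1
25 80 104.1
35 84 103.5
45 66 103.1
```

View pics/s3.png

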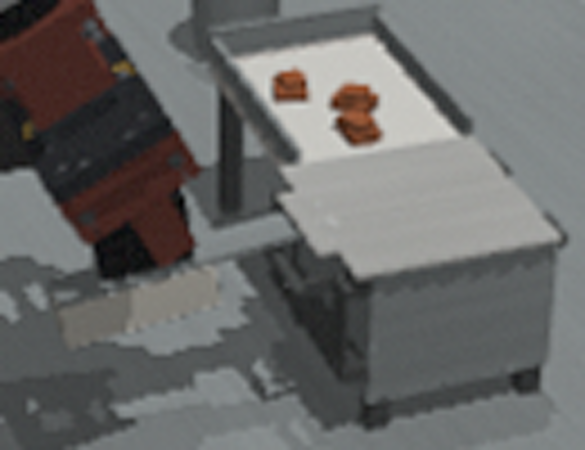

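The lid is only about 0.02 rad up, with its tab near (285,200). The arm hit a limit and the scraper pitched within the grip: the tongue sits at about (250,240), nearly level. I'll check the joints.

```bash
python3 - <<'E'
from h import *
o,p,R=now();print(o['t'],p,o['qpos'].round(3),o['ft_force'],o['width'])
f=np.load('side3.npz');C=cloud('side',f['d']);S=SY.inv().apply((C-SO).reshape(-1,3))
print('TCP station',SY.inv().apply(p-SO))
# plate/tongue upper surface, between handle and lid
im=f['im'].reshape(-1,3)
for x in range(-190,-70,8):
    k=(S[:,0]>x)&(S[:,0]<x+8)&(abs(S[:,1])<14)&(S[:,2]>50)&(S[:,2]<125)&(im.min(1)>95)
    if k.sum()>3: print(x+4,k.sum(),np.percentile(S[k,2],[10,50,90]).round(1),S[k,1].mean().round(1))
E
```

```text
6.925 [481.51839329  -6.25206265 103.46189668] [ 0.032  0.336  2.317 -1.308  0.112 -0.121] [-2.01118707 -0.92951254 -6.13247259] 15.715742440001925
TCP station [-141.08893478   13.63838671  103.46189668]
-186 29 [60.8 71.2 81. ] 0.8
-178 34 [63.5 74.  85.1] 0.9
-170 31 [62.8 73.2 84.5] 0.1
-162 38 [65.6 77.  88.3] 0.2
-154 33 [66.3 77.2 87.3] -0.3
-146 32 [66.8 78.1 88.2] 0.2
-138 37 [69.3 79.1 90.9] -0.4
-130 45 [68.1 86.8 95.3] 0.7
-122 28 [69.4 93.6 97.5] 2.8
-114 14 [95.4 96.2 98.1] 5.7
-106 10 [96.6 97.5 99.3] 5.4
-98 14 [ 97.4  98.8 100.3] 6.4
-90 14 [ 98.9 100.3 101.4] 5.2
-82 12 [ 99.4 101.3 102.6] 4.7
-74 21 [104.3 105.5 106.9] 1.6
```

```bash
cat >> h.py <<'E'
def gp(x,y,z,pitch,yaw=0):
    """tool pose with the grasp point at station xyz and tool pitch deg (tip up)"""
    R=SY*Rz(yaw)*Ro.from_euler('y',-pitch,degrees=True)*FL
    return SO+SY.apply([x,y,z])+R.apply([0,0,19]),R
def st():
    o,p,R=now(); g=SY.inv().apply(p-R.apply([0,0,19])-SO); e=(SY.inv()*R*FL).as_euler('ZYX',degrees=True)
    print('t',o['t'],'grasp pt station',g.round(1),'yaw,pitch,roll',(e*[1,-1,1]).round(1),'q',np.round(o['qpos'],2),'F',np.round(o['ft_force'],1),'w',round(o['width'],1))
E
python3 - <<'E'
from h import *
st();rows([gp(-152,4,122,20),gp(-154,0,125,18)])
E
```

```text
t 6.925 grasp pt station [-149.7   14.4  120.4] yaw,pitch,roll [-0.5 26.9 -2.1] q [ 0.03  0.34  2.32 -1.31  0.11 -0.12] F [-2.  -0.9 -6.1] w 15.7
[-0.027, 0.08, -0.007, 0.018, -0.049, -0.011]
[-0.027, 0.103, -0.007, 0.023, -0.07, -0.029]
```

Call:
servo_tool --pt "-0.01 0.04 0 0.01 -0.02 -0.005 5" --pt "-0.02 0.08 0 0.018 -0.049 -0.011 5" --pt "-0.02 0.08 0 0.018 -0.049 -0.011 5"

```text
t: 7.3
ee_pos: [478.0, -20.8, 103.9]
orientation: [0.182, 2.749, -0.097]
ft_force: [-0.5, -1.0, -2.0]
width: 16.1
grasp_force: 30.0
```

```bash
python3 - <<'E'
from h import *
st();rows([gp(-152,4,122,20),gp(-154,0,125,18)])
E
```

```text
t 7.3 grasp pt station [-150.    -0.3  121.5] yaw,pitch,roll [-0.3 22.3 -2.7] q [-0.01  0.33  2.28 -0.51  0.18 -0.96] F [-0.5 -1.  -2. ] w 16.1
[-0.032, 0.026, -0.003, 0.012, 0.025, -0.007]
[-0.032, 0.049, -0.004, 0.019, 0.005, -0.024]
```

```bash
python3 - <<'E'
from h import *
rows([gp(-154,0,124,18),gp(-185,0,124,18),gp(-205,0,124,18),gp(-205,0,160,16)])
E
```

```text
[-0.032, 0.049, -0.004, 0.021, 0.005, -0.02]
[-0.032, 0.049, -0.004, 0.164, 0.001, -0.078]
[-0.032, 0.049, -0.004, 0.257, -0.001, -0.116]
[-0.032, 0.073, -0.004, 0.192, -0.009, -0.283]
```

Call:
servo_tool --pt "-0.032 0.045 0 0.021 0.005 -0.02 5" --pt "-0.032 0.049 0 0.09 0.003 -0.05 5" --pt "-0.032 0.049 0 0.164 0.001 -0.078 5" --pt "-0.032 0.049 0 0.257 0 -0.116 5" --pt "-0.032 0.049 0 0.257 0 -0.116 5"

```text
t: 7.92
ee_pos: [419.6, -12.2, 105.0]
orientation: [0.176, 2.822, -0.025]
ft_force: [-0.1, 0.7, -0.5]
width: 15.8
grasp_force: 30.0
```

```bash
python3 - <<'E'
from h import *
st()
im,d=grab('side');np.savez('side4.npz',im=im,d=d)
C=cloud('side',d);S=SY.inv().apply((C-SO).reshape(-1,3)); g=im.reshape(-1,3)
for x in range(-290,-90,10):
    k=(S[:,0]>x)&(S[:,0]<x+10)&(abs(S[:,1])<20)&(S[:,2]>50)&(S[:,2]<125)&(g.min(1)>95)
    if k.sum()>3: print(x+5,k.sum(),np.percentile(S[k,2],[10,50,90]).round(1),np.percentile(S[k,1],[5,95]).round(1))
k=(abs(S[:,0])<45)&(abs(S[:,1])<45)&(S[:,2]>95)&(S[:,2]<130);print('lid fit slope',np.polyfit(S[k,0],S[k,2],1))
E
```

```text
t 7.925 grasp pt station [-207.8    0.4  123.1] yaw,pitch,roll [-0.4 18.   0.1] q [-0.04  0.26  2.35 -0.11  0.22 -1.38] F [-0.1  0.7 -0.5] w 15.8
-265 33 [72.7 81.4 89.9] [-13.7  -1.9]
-255 46 [71.2 84.3 92.8] [-14.2  -7.8]
-245 49 [72.3 84.1 95.8] [-14.8  -8.2]
-235 43 [68.5 81.2 91.2] [-14.4  -8.8]
-225 44 [70.  80.9 90.9] [-14.9  -8.9]
-215 39 [69.5 79.5 88.5] [-14.6 -10.2]
-205 42 [68.6 80.4 91.7] [-14.2  -9.7]
-195 46 [68.5 79.6 93.7] [-14.9  -6.2]
-185 37 [76.4 93.4 95.6] [-13.2  10. ]
-175 30 [91.5 93.9 96. ] [-14.   12.3]
-165 31 [92.3 93.7 95.5] [-13.8   8.7]
-155 26 [91.5 93.3 94.7] [-13.6  12.4]
-145 26 [91.4 92.6 93.8] [-12.3   9. ]
-135 31 [90.4 92.2 94.1] [-13.7   9.8]
-125 12 [91.1 92.5 93.3] [-12.6   6.8]
lid fit slope [-1.98065104e-02  1.04205330e+02]
```

```bash
cat >> h.py <<'E'
def gpw(x,y,z,pitch,yaw=-6.8):
    R=Rz(yaw)*Ro.from_euler('y',-pitch,degrees=True)*FL
    return np.array([x,y,z])+R.apply([0,0,19]),R
E
python3 - <<'E'
from h import *
M=gpw(439,305,120,20)
rows([gp(-207,0,160,20),gpw(430,100,160,20),gpw(433,150,160,20)])
rows([gpw(439,305,120,20),gpw(439,305,62,20),gpw(439,305,59.5,20)],base=gpw(433,150,160,20))
E
```

```text
[0.0, -0.022, -0.004, -0.055, -0.002, -0.175]
[0.0, -0.022, -0.004, -0.062, 0.563, -0.171]
[0.0, -0.022, -0.004, -0.047, 0.813, -0.175]
[0.0, 0.0, 0.0, 0.127, 0.773, 0.167]
[0.0, 0.0, 0.0, 0.226, 0.773, 0.439]
[0.0, 0.0, 0.0, 0.23, 0.773, 0.451]
```

Call:
servo_tool --pt "0 -0.02 0 -0.055 0 -0.17 5" --pt "0 -0.02 0 -0.06 0.3 -0.17 5" --pt "0 -0.02 0 -0.06 0.56 -0.17 5" --pt "0 -0.02 0 -0.05 0.81 -0.175 5" --pt "0 -0.02 0 -0.05 0.81 -0.175 5"

```text
t: 8.6
ee_pos: [442.7, 153.1, 143.3]
orientation: [0.165, 2.787, -0.023]
ft_force: [-0.3, -0.8, -3.4]
width: 15.9
grasp_force: 30.0
```

Call:
servo_tool --pt "0 0 0 0.03 0.25 0.05 5" --pt "0 0 0 0.08 0.5 0.1 5" --pt "0 0 0 0.12 0.75 0.16 5" --pt "0 0 0 0.127 0.773 0.167 5" --pt "0 0 0 0.127 0.773 0.167 5" --pt "0 0 0 0.127 0.773 0.167 5"

```text
t: 9.35
ee_pos: [447.8, 301.8, 103.1]
orientation: [0.177, 2.789, -0.028]
ft_force: [-0.3, 0.3, -1.2]
width: 15.9
grasp_force: 30.0
```

```bash
python3 - <<'E'
from h import *
st(); print(now()[1])
rows([gpw(439,305,75,20),gpw(439,305,64,20),gpw(439,305,60,20)])
im,d=grab('side')
C=cloud('side',d).reshape(-1,3); g=im.reshape(-1,3); S=Rz(-6.8).inv().apply(C-[439,305,0])
for x in range(-60,100,12):
    k=(S[:,0]>x)&(S[:,0]<x+12)&(abs(S[:,1])<20)&(S[:,2]>30)&(S[:,2]<125)&(g.min(1)>95)
    if k.sum()>3: print(x+6,k.sum(),np.percentile(S[k,2],[10,50,90]).round(1),np.percentile(S[k,1],[5,95]).round(1))
E
```

```text
t 9.35 grasp pt station [-217.5  315.5  121. ] yaw,pitch,roll [-0.5 19.9  0.1] q [ 0.72  0.42  2.06 -0.57  0.49 -0.24] F [-0.3  0.3 -1.2] w 15.9
[447.79111718 301.75748073 103.10069591]
[-0.0, -0.001, -0.005, 0.091, 0.01, 0.212]
[-0.0, -0.001, -0.005, 0.109, 0.01, 0.263]
[-0.0, -0.001, -0.005, 0.116, 0.01, 0.282]
-54 27 [69.5 81.2 89.7] [-16.6   4.8]
-42 34 [68.9 80.9 91.7] [-17.9  -9. ]
-30 39 [68.4 80.2 89.2] [-15.9  -5.9]
-18 31 [67.1 77.5 86. ] [-17.8 -11.7]
-6 32 [66.3 74.9 85.6] [-18.2 -10.6]
6 37 [66.8 77.1 86.9] [-17.2 -10.3]
18 46 [66.3 80.9 93.4] [-19.5  -4.3]
30 24 [72.6 93.1 95. ] [-17.3   6.2]
42 19 [91.  92.9 94.5] [-16.4   9.7]
54 22 [91.4 93.4 94.7] [-17.3   5.8]
66 20 [91.7 93.4 95.1] [-16.4   2.8]
78 19 [90.9 92.1 94. ] [-12.8  15.4]
```

Call:
servo_tool --pt "0 0 0 0.05 0.005 0.11 5" --pt "0 0 0 0.091 0.01 0.212 5" --pt "0 0 0 0.109 0.01 0.263 5" --pt "0 0 0 0.116 0.01 0.282 5" --pt "0 0 0 0.118 0.01 0.287 5" --pt "0 0 0 0.118 0.01 0.287 5"

```text
t: 10.15
ee_pos: [445.6, 304.9, 42.2]
orientation: [0.177, 2.788, -0.028]
ft_force: [-3.9, -3.1, 7.6]
width: 16.0
grasp_force: 30.0
```

```bash
python3 - <<'E'
from h import *
st();print(now()[1])
E
```

```text
t 10.15 grasp pt station [-220.1  318.4   60.1] yaw,pitch,roll [-0.5 20.   0.1] q [ 0.72  0.55  2.08 -0.76  0.38 -0.03] F [-3.9 -3.1  7.6] w 16.0
[445.60204378 304.91805546  42.24226294]
```

```bash
python3 - <<'E'
from h import *
o,p,R=now(); g=p-R.apply([0,0,19]); d=SY.apply([-4,0,0])
rows([gpw(*(g+d*k),a,yaw=-7.3) for a,k in((10,.2),(0,.5),(-10,.7),(-20,.9),(-24,1))])
E
```

```text
[0.002, 0.116, 0.0, 0.02, -0.0, -0.003]
[0.002, 0.232, 0.0, 0.042, -0.0, -0.009]
[0.002, 0.349, 0.001, 0.061, -0.0, -0.017]
[0.002, 0.465, 0.001, 0.078, -0.0, -0.028]
[0.002, 0.511, 0.001, 0.085, -0.0, -0.033]
```

Call:
servo_tool --pt "0 0 0 0 0 0 44" --pt "0 0 0 0 0 0 44" --pt "0 0 0 0 0 0 44" --pt "0 0 0 0 0 0 44"

```text
t: 10.65
ee_pos: [445.6, 306.1, 41.1]
orientation: [0.175, 2.789, -0.026]
ft_force: [0.4, -0.0, -0.5]
width: 43.8
grasp_force: 0.0
```

Call:
servo_tool --pt "0 0.116 0 0.02 0 -0.01 44" --pt "0 0.232 0 0.042 0 -0.015 44" --pt "0 0.349 0 0.061 0 -0.024 44" --pt "0 0.465 0 0.075 0 -0.036 44" --pt "0 0.511 0 0.082 0 -0.042 44" --pt "0 0.511 0 0.082 0 -0.042 44" --pt "0 0.511 0 0.082 0 -0.042 5" --pt "0 0.511 0 0.082 0 -0.042 5" --pt "0 0.511 0 0.082 0 -0.042 5" --pt "0 0.511 0 0.082 0 -0.042 5"

```text
t: 11.9
ee_pos: [426.6, 308.6, 43.7]
orientation: [-0.168, -2.718, -0.04]
ft_force: [-0.9, 0.9, 1.3]
width: 16.0
grasp_force: 30.0
```

```bash
python3 - <<'E'
from h import *
st();print(now()[1])
im,d=grab('top')
C=cloud('top',d);z=C[...,2]
m=((z>22)&(z<45));k=np.zeros_like(m);k[205:290,150:235]=m[205:290,150:235]
c=max(cv2.findContours(k.astype(np.uint8),cv2.RETR_EXTERNAL,cv2.CHAIN_APPROX_NONE)[0],key=cv2.contourArea)
P=plane('top',c.reshape(-1,2),32)[:,:2].astype(np.float32);r=cv2.minAreaRect(P);print(r,cv2.boxPoints(r).round())
cv2.imwrite('pics/s5.png',cv2.resize(im[190:300,120:260,::-1],None,fx=4,fy=4))
E
```

```text
t 11.9 grasp pt station [-225.2  319.7   61.1] yaw,pitch,roll [ -0.2 -24.    0.2] q [ 0.47  0.7   1.72  0.26  1.09 -1.15] F [-0.9  0.9  1.3] w 16.0
[426.5992721  308.58365267  43.70482649]
((508.2200927734375, 295.5947570800781), (35.597808837890625, 21.3408203125), 0.17068493366241455) [[490. 306.]
 [490. 285.]
 [526. 285.]
 [526. 306.]]
```

View pics/s5.png

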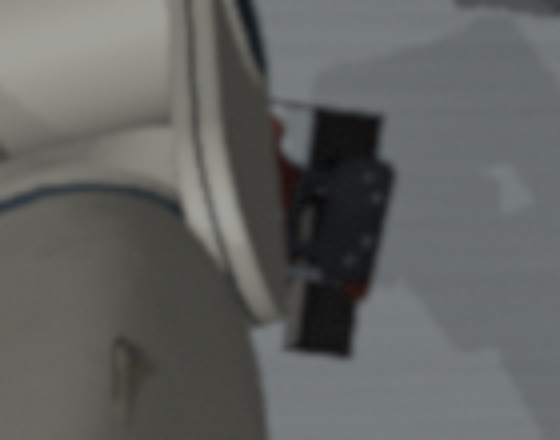

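The arm hides the scraper in this view; only the mat at about (345,140) shows, and the opening of 16.0 mm confirms the grip. I'm lifting and going back to the fulcrum.

```bash
cat >> h.py <<'E'
G=np.array([1.,0,57]); D=-24.
def s2(x,y,z,p=0,tip=False,yaw=0):
    """scraper origin (or tip) at station xyz with pitch p -> tool pose, tilted grasp"""
    R=Ro.from_euler('z',yaw,degrees=True)*Ro.from_euler('y',-p,degrees=True); o=np.array([x,y,z],float)
    if tip: o=o-R.apply([94,0,28])
    return gp(*(o+R.apply(G)),p+D,yaw)
def lev2(p,L=26,dz=0):
    R=Ro.from_euler('y',-p,degrees=True); o=np.array([-86,0,89+dz])-R.apply([94-L,0,22]); return s2(*o,p)
E
python3 - <<'E'
from h import *
o,p,R=now()
A=(p+[0,0,90],R);B=(SO+SY.apply([-215,150,170]),R)
A=s2(-222,319.7,90);B=s2(-205,160,95);rows([A,B]);rows([s2(-110,0,97.5,tip=True)],base=B)
E
```

```text
[0.003, -0.0, -0.003, 0.156, 0.001, -0.401]
[0.003, -0.0, -0.003, 0.085, -0.797, -0.462]
[0.0, 0.0, 0.0, -0.056, -0.8, 0.114]
```

Call:
servo_tool --pt "0 0 0 0.06 0 -0.15 5" --pt "0 0 0 0.156 0 -0.4 5" --pt "0 0 0 0.14 -0.2 -0.42 5" --pt "0 0 0 0.11 -0.5 -0.44 5" --pt "0 0 0 0.085 -0.75 -0.46 5" --pt "0 0 0 0.085 -0.797 -0.462 5" --pt "0 0 0 0.085 -0.797 -0.462 5"

```text
t: 12.82
ee_pos: [429.5, 147.1, 134.2]
orientation: [-0.171, -2.718, -0.041]
ft_force: [-0.8, -0.4, -1.7]
width: 15.8
grasp_force: 30.0
```

```bash
python3 - <<'E'
from h import *
st();rows([s2(-110,0,97.5,tip=True)])
E
```

```text
t 12.825 grasp pt station [-203.2  159.6  151.6] yaw,pitch,roll [ -0.3 -24.    0.2] q [ 0.21  0.5   1.83  0.15  1.21 -1.31] F [-0.8 -0.4 -1.7] w 15.8
[0.004, 0.0, -0.004, -0.056, -0.799, 0.109]
```

Call:
servo_tool --pt "0 0 0 0 -0.25 0.03 5" --pt "0 0 0 0 -0.5 0.05 5" --pt "0 0 0 -0.02 -0.75 0.08 5" --pt "0 0 0 -0.056 -0.8 0.109 5" --pt "0 0 0 -0.056 -0.8 0.109 5" --pt "0 0 0 -0.056 -0.8 0.109 5"

```text
t: 13.58
ee_pos: [411.2, -10.3, 109.2]
orientation: [-0.167, -2.718, -0.041]
ft_force: [-1.2, -0.6, -1.4]
width: 16.0
grasp_force: 30.0
```

```bash
cat > meas.py <<'E'
from h import *
st()
for n,b in(('side',1.75),('top',.65)):
    im,d=grab(n); C=cloud(n,d); S=SY.inv().apply((C-SO).reshape(-1,3)); g=im.reshape(-1,3)
    k=(S[:,0]>-170)&(S[:,0]<-97)&(abs(S[:,1])<16)&(S[:,2]>88)&(S[:,2]<125)&(g.min(1)>75)
    T=S[k]; f=np.polyfit(T[:,0],T[:,2],1); r=abs(T[:,2]-np.polyval(f,T[:,0]))<3;T=T[r];f=np.polyfit(T[:,0],T[:,2],1)
    print(n,len(T),'pitch',np.degrees(np.arctan(f[0])).round(1),'top z at -110',(np.polyval(f,-110)+b).round(1),'x max',np.percentile(T[:,0],98).round(1),'y by x',[(T[(T[:,0]>a)&(T[:,0]<a+18),1]).mean().round(1) for a in(-160,-140,-122)])
E
python3 meas.py; python3 - <<'E'
from h import *
rows([s2(-60,0,97.5,tip=True)])
E
```

```text
t 13.575 grasp pt station [-202.7    1.2  126.5] yaw,pitch,roll [ -0.2 -24.    0.2] q [-0.07  0.5   1.91  0.03  1.15 -1.54] F [-1.2 -0.6 -1.4] w 16.0
side 110 pitch 0.6 top z at -110 99.8 x max -115.7 y by x [np.float64(-6.6), np.float64(-2.0), np.float64(-1.6)]
[0.003, 0.0, -0.002, -0.228, -0.004, -0.1]Traceback (most recent call last):
  File "meas.py", line 6, in <module>
    T=S[k]; f=np.polyfit(T[:,0],T[:,2],1); r=abs(T[:,2]-np.polyval(f,T[:,0]))<3;T=T[r];f=np.polyfit(T[:,0],T[:,2],1)
              ~~~~~~~~~~^^^^^^^^^^^^^^^^^
    raise TypeError("expected non-empty vector for x")
TypeError: expected non-empty vector for x
```

```bash
sed -i 's/^G=.*/G=np.array([4.,0,57]); D=-24.6/' h.py; python3 - <<'E'
from h import *
rows([s2(-90,0,97.5,tip=True),s2(-60,0,97.5,tip=True)])
E
```

```text
[0.003, 0.007, -0.002, -0.104, -0.005, -0.046]
[0.003, 0.007, -0.002, -0.241, -0.004, -0.107]
```

Call:
servo_tool --pt "0 0.005 0 -0.05 -0.005 -0.022 5" --pt "0 0.007 0 -0.104 -0.005 -0.046 5" --pt "0 0.007 0 -0.15 -0.005 -0.066 5" --pt "0 0.007 0 -0.2 -0.005 -0.089 5" --pt "0 0.007 0 -0.241 -0.005 -0.107 5" --pt "0 0.007 0 -0.241 -0.005 -0.107 5"

```text
t: 14.42
ee_pos: [463.7, -19.4, 109.0]
orientation: [-0.169, -2.708, -0.041]
ft_force: [-0.4, 0.2, -2.3]
width: 15.8
grasp_force: 30.0
```

```bash
python3 - <<'E'
from h import *
st();rows([s2(-60,0,97.5,tip=True)]+[lev2(a) for a in (5,10,15,20,24,28,32)])
E
```

```text
t 14.425 grasp pt station [-149.3   -1.6  126.3] yaw,pitch,roll [ -0.3 -24.6   0.2] q [-0.08  0.57  1.78  0.02  1.22 -1.54] F [-0.4  0.2 -2.3] w 15.8
[0.004, 0.0, -0.003, 0.003, 0.008, 0.0]
[0.004, -0.058, -0.003, -0.009, 0.007, 0.043]
[0.003, -0.116, -0.003, -0.019, 0.007, 0.074]
[0.003, -0.174, -0.003, -0.032, 0.007, 0.104]
[0.003, -0.233, -0.004, -0.047, 0.007, 0.132]
[0.003, -0.279, -0.004, -0.061, 0.007, 0.154]
[0.003, -0.326, -0.004, -0.077, 0.007, 0.175]
[0.003, -0.372, -0.004, -0.094, 0.007, 0.194]
```

Call:
servo_tool --pt "0 -0.058 0 -0.009 0 0.045 5" --pt "0 -0.116 0 -0.019 0 0.078 5" --pt "0 -0.174 0 -0.032 0 0.108 5" --pt "0 -0.233 0 -0.047 0 0.136 5" --pt "0 -0.279 0 -0.061 0 0.158 5" --pt "0 -0.279 0 -0.061 0 0.158 5"

```text
t: 15.18
ee_pos: [458.9, -18.7, 75.3]
orientation: [-0.195, -3.122, -0.006]
ft_force: [-2.6, 0.1, -0.6]
width: 15.8
grasp_force: 30.0
```

```bash
cat > lidm.py <<'E'
from h import *
st(); im,d=grab('side'); C=cloud('side',d);S=SY.inv().apply((C-SO).reshape(-1,3))
for x in range(-100,55,25):
    k=(S[:,0]>x)&(S[:,0]<x+25)&(abs(S[:,1])<45)&(S[:,2]>96)&(S[:,2]<200); print(x+12,k.sum(),np.median(S[k,2]).round(1) if k.any() else '',end=' | ')
for x in range(-180,-85,15):
    k=(S[:,0]>x)&(S[:,0]<x+15)&(abs(S[:,1])<14)&(S[:,2]>40)&(S[:,2]<125)&(im.reshape(-1,3).min(1)>95); print(x+7,k.sum(),np.percentile(S[k,2],90).round(1) if k.any() else '',end=' / ')
E
python3 lidm.py; python3 - <<'E'
from h import *
print();rows([lev2(a) for a in (24,26,28,30,32)])
E
```

```text
t 15.175 grasp pt station [-161.8   -1.4   94.3] yaw,pitch,roll [-0.4 -0.8  0.2] q [-0.07  0.44  2.07  0.01  0.65 -1.52] F [-2.6  0.1 -0.6] w 15.8
-88 73 101.5 | -63 205 108.1 | -38 207 106.9 | -13 209 105.9 | 12 192 104.9 | 37 193 103.8 | 62 18 97.7 | -173 25 112.1 / -158 22 58.1 / -143 38 73.2 / -128 72 82.4 / -113 51 89.2 / -98 40 95.7 / -83 48 104.2 / 
[0.002, -0.003, -0.004, -0.015, 0.007, -0.003]
[0.002, -0.027, -0.004, -0.018, 0.007, 0.009]
[0.002, -0.05, -0.004, -0.021, 0.007, 0.022]
[0.002, -0.073, -0.004, -0.024, 0.007, 0.034]
[0.002, -0.096, -0.004, -0.028, 0.007, 0.047]
```

It's working: the lid is at about 0.045 rad with the scraper at about 24°. Continuing past the clip.

Call:
servo_tool --pt "0 -0.024 0 -0.005 0 0.012 5" --pt "0 -0.048 0 -0.009 0 0.025 5" --pt "0 -0.071 0 -0.012 0 0.037 5" --pt "0 -0.09 0 -0.015 0 0.047 5" --pt "0 -0.09 0 -0.015 0 0.047 5"

```text
t: 15.85
ee_pos: [462.5, -19.1, 65.7]
orientation: [0.189, 3.016, -0.007]
ft_force: [-6.3, 1.7, 3.7]
width: 15.8
grasp_force: 30.0
```

```bash
python3 lidm.py
```

```text
t 15.85 grasp pt station [-160.7   -1.4   84.5] yaw,pitch,roll [-0.4  6.9  0.2] q [-0.06  0.43  2.15 -0.01  0.44 -1.5 ] F [-6.3  1.7  3.7] w 15.8
-88 83 102.6 | -63 207 109.7 | -38 204 108.4 | -13 200 106.9 | 12 202 105.5 | 37 186 103.9 | 62 12 98.2 | -173 4 43.0 / -158 10 47.1 / -143 31 64.8 / -128 58 76.0 / -113 67 85.1 / -98 49 95.9 / -83 43 110.2 /
```

```bash
python3 - <<'E'
from h import *
o,p,R=now();g=SY.inv().apply(p-R.apply([0,0,19])-SO);R1=Ro.from_euler('y',-31.5,degrees=True)
print('tip',g+R1.apply(np.array([94,0,28])-G))
def tp(th,r,pit): return s2(52-r*np.cos(th),0,100+r*np.sin(th),pit,tip=True)
T=[tp(.1,112,31.5),tp(.16,111,31.5),tp(.25,110,31),tp(.35,108,30),tp(.5,106,29),tp(.65,104,28),tp(.8,102,27)]
rows(T)
E
```

```text
tip [-68.81578684  -1.41016673 106.85483493]
[0.001, -0.001, -0.004, -0.049, 0.007, -0.016]
[0.001, -0.001, -0.004, -0.062, 0.007, -0.047]
[0.002, 0.005, -0.004, -0.082, 0.008, -0.097]
[0.002, 0.017, -0.004, -0.11, 0.008, -0.151]
[0.002, 0.029, -0.004, -0.158, 0.008, -0.222]
[0.002, 0.04, -0.004, -0.214, 0.009, -0.285]
[0.002, 0.052, -0.004, -0.276, 0.009, -0.337]
```

Call:
servo_tool --pt "0 0 0 -0.02 0.005 -0.01 5" --pt "0 0 0 -0.045 0.005 -0.03 5" --pt "0 0 0 -0.062 0.005 -0.047 5" --pt "0 0 0 -0.07 0.005 -0.07 5" --pt "0 0.005 0 -0.082 0.005 -0.097 5" --pt "0 0.005 0 -0.082 0.005 -0.097 5"

```text
t: 16.65
ee_pos: [478.5, -20.1, 87.8]
orientation: [0.189, 3.018, -0.006]
ft_force: [0.2, -0.3, -3.4]
width: 15.7
grasp_force: 30.0
```

```bash
python3 lidm.py;  python3 - <<'E'
from h import *
def tp(th,r,pit): return s2(52-r*np.cos(th),0,100+r*np.sin(th),pit,tip=True)
print();rows([tp(.25,110,31),tp(.35,108,30),tp(.5,106,29),tp(.65,104,28),tp(.8,102,27),tp(.95,100,26),tp(1.1,98,25)])
E
```

```text
t 16.65 grasp pt station [-144.7   -0.5  106.7] yaw,pitch,roll [-0.4  6.7  0.2] q [-0.06  0.4   2.11 -0.01  0.52 -1.5 ] F [ 0.2 -0.3 -3.4] w 15.7
-88 94 109.6 | -63 238 132.7 | -38 171 127.6 | -13 172 120.5 | 12 161 113.3 | 37 160 106.7 | 62 12 98.0 | -173 27 87.6 / -158 47 62.7 / -143 44 65.7 / -128 61 84.1 / -113 84 97.8 / -98 72 106.6 / -83 47 116.2 / 
[0.002, 0.004, -0.004, 0.009, 0.002, 0.002]
[0.002, 0.015, -0.004, -0.02, 0.003, -0.052]
[0.002, 0.027, -0.004, -0.067, 0.003, -0.123]
[0.002, 0.039, -0.004, -0.123, 0.004, -0.186]
[0.002, 0.05, -0.004, -0.185, 0.004, -0.238]
[0.002, 0.062, -0.004, -0.252, 0.005, -0.279]
[0.002, 0.074, -0.004, -0.322, 0.005, -0.31]
```

The lid is free at about 0.27 rad, riding on the tongue, so I'll raise it along the arc.

Call:
servo_tool --pt "0 0.015 0 -0.02 0 -0.05 5" --pt "0 0.021 0 -0.043 0 -0.088 5" --pt "0 0.027 0 -0.067 0 -0.123 5" --pt "0 0.033 0 -0.095 0 -0.155 5" --pt "0 0.039 0 -0.123 0 -0.186 5" --pt "0 0.045 0 -0.154 0 -0.212 5" --pt "0 0.05 0 -0.185 0 -0.238 5" --pt "0 0.056 0 -0.218 0 -0.259 5" --pt "0 0.062 0 -0.252 0 -0.279 5" --pt "0 0.062 0 -0.252 0 -0.279 5"

```text
t: 17.95
ee_pos: [522.1, -25.8, 148.9]
orientation: [0.195, 3.11, 0.003]
ft_force: [-1.1, -0.0, -2.6]
width: 15.9
grasp_force: 30.0
```

```bash
python3 - <<'E'
from h import *
st();im,d=grab('side')
def tp(th,r,pit): return s2(52-r*np.cos(th),0,100+r*np.sin(th),pit,tip=True)
rows([tp(.95,100,26),tp(1.1,98,25),tp(1.25,97,24),tp(1.4,96,23),tp(1.55,95,22),tp(1.7,94,21),tp(1.85,93,20)])
cv2.imwrite('pics/s6.png',cv2.resize(im[110:270,210:410,::-1],None,fx=3.5,fy=3.5))
E
```

```text
t 17.95 grasp pt station [-99.   -1.  167.9] yaw,pitch,roll [-0.4  1.4  0.2] q [-0.07  0.37  1.93  0.    0.82 -1.52] F [-1.1 -0.  -2.6] w 15.9
[0.002, -0.0, -0.004, 0.001, 0.005, -0.002]
[0.002, 0.011, -0.004, -0.066, 0.005, -0.039]
[0.002, 0.023, -0.004, -0.134, 0.006, -0.069]
[0.002, 0.035, -0.004, -0.203, 0.006, -0.088]
[0.002, 0.046, -0.004, -0.273, 0.007, -0.097]
[0.002, 0.058, -0.004, -0.341, 0.007, -0.095]
[0.002, 0.07, -0.004, -0.406, 0.008, -0.082]
```

View pics/s6.png

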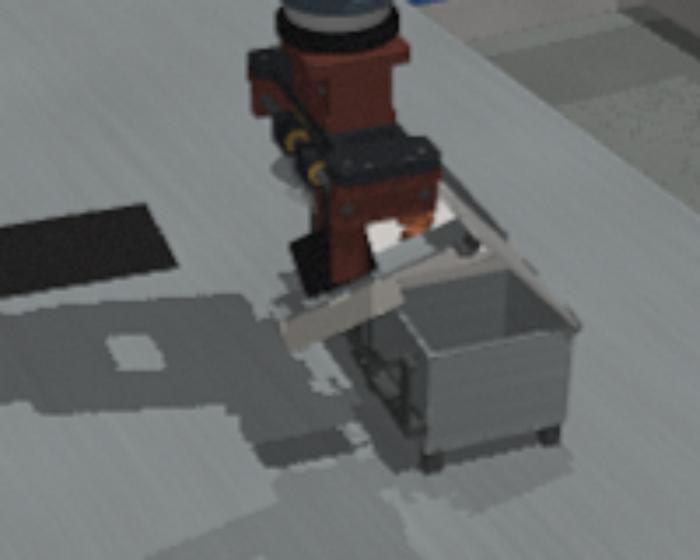

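The lid stands about 55° open, from the hinge at (575,325) to its edge near (450,180), with the tongue tip beneath it. Pushing it over.

Call:
servo_tool --pt "0 0.005 0 -0.033 0 -0.02 5" --pt "0 0.011 0 -0.066 0 -0.039 5" --pt "0 0.017 0 -0.1 0 -0.055 5" --pt "0 0.023 0 -0.134 0 -0.069 5" --pt "0 0.035 0 -0.203 0 -0.088 5" --pt "0 0.046 0 -0.273 0 -0.097 5" --pt "0 0.058 0 -0.341 0 -0.095 5" --pt "0 0.07 0 -0.406 0 -0.09 5" --pt "0 0.07 0 -0.44 0 -0.09 5" --pt "0 0.07 0 -0.44 0 -0.09 5"

```text
t: 19.25
ee_pos: [608.1, -36.7, 168.4]
orientation: [-0.191, -3.055, -0.013]
ft_force: [-0.2, 0.5, -2.9]
width: 15.8
grasp_force: 30.0
```

```bash
python3 - <<'E'
from h import *
st();im,d=grab('side'); S=SY.inv().apply((cloud('side',d)-SO).reshape(-1,3))
for x in range(50,200,15):
    k=(S[:,0]>x)&(S[:,0]<x+15)&(abs(S[:,1])<50)&(S[:,2]>50)&(S[:,2]<260); print(x+7,k.sum(),np.percentile(S[k,2],[10,50,90]).round(0) if k.any() else '',end=' | ')
C=[(638.4,77.2),(625.8,49.2),(613.4,106.4)]
print(); print([SY.inv().apply(np.array([*c,0])-SO)[:2].round() for c in C])
E
```

```text
t 19.25 grasp pt station [-10.3  -1.6 187.3] yaw,pitch,roll [-0.3 -4.7  0.2] q [-0.08  0.5   1.65  0.01  1.07 -1.53] F [-0.2  0.5 -2.9] w 15.8
57 234 [102. 107. 170.] | 72 236 [111. 115. 172.] | 87 189 [119. 124. 128.] | 102 190 [129. 133. 137.] | 117 199 [138. 143. 147.] | 132 232 [148. 153. 168.] | 147 134 [157. 160. 165.] | 162 22 [162. 165. 167.] | 177 0  | 192 0  | 
[array([  5., 115.]), array([-4., 86.]), array([-23., 141.])]
```

```bash
python3 - <<'E'
from h import *
rows([s2(-10,60,170,10),s2(6,175,150,0)])
E
```

```text
[0.003, 0.115, -0.004, 0.06, 0.308, -0.195]
[0.003, 0.232, -0.003, -0.058, 0.884, -0.109]
```

Call:
servo_tool --pt "0 0.05 0 0.05 0.05 -0.12 5" --pt "0 0.115 0 0.06 0.308 -0.195 5" --pt "0 0.2 0 0 0.6 -0.15 5" --pt "0 0.232 0 -0.058 0.884 -0.109 5" --pt "0 0.232 0 -0.058 0.884 -0.109 5" --pt "0 0.232 0 -0.058 0.884 -0.109 5"

```text
t: 20.05
ee_pos: [642.4, 136.9, 189.5]
orientation: [-0.167, -2.707, -0.04]
ft_force: [0.5, 0.0, -2.6]
width: 15.6
grasp_force: 30.0
```

```bash
python3 - <<'E'
from h import *
st();im,d=grab('side'); S=SY.inv().apply((cloud('side',d)-SO).reshape(-1,3));g=im.reshape(-1,3)
for x in range(60,190,20):
    k=(S[:,0]>x)&(S[:,0]<x+20)&(abs(S[:,1])<45)&(S[:,2]>50)&(S[:,2]<200); print(x+10,k.sum(),np.median(S[k,2]).round(0) if k.any() else '',end=' | ')
print()
for x in range(-54,110,12):
    k=(S[:,0]>x)&(S[:,0]<x+12)&(abs(S[:,1]-175)<22)&(S[:,2]>135)&(S[:,2]<200)&(g.min(1)>80)
    if k.sum()>3: print(x+6,k.sum(),np.percentile(S[k,2],[3,50,95]).round(1),np.percentile(S[k,1],[5,95]).round(1))
R=(g[:,0].astype(int)-g[:,2]>50)&(S[:,2]>98)&(S[:,2]<125)&(abs(S[:,0])<60)
print('red',R.sum())
cv2.imwrite('pics/s7.png',cv2.resize(im[90:250,220:420,::-1],None,fx=3.5,fy=3.5))
E
```

```text
t 20.05 grasp pt station [  9.6 174.7 206.8] yaw,pitch,roll [ -0.2 -24.6   0.2] q [ 0.14  0.71  1.28  0.11  1.57 -1.33] F [ 0.5  0.  -2.6] w 15.6
70 165 102.0 | 90 167 104.0 | 110 166 106.0 | 130 159 108.0 | 150 189 110.0 | 170 70 111.0 | 190 0  | 
-48 68 [157.7 180.1 188.5] [158.6 181.8]
-36 68 [156.1 176.2 187. ] [159.4 181.9]
-24 59 [154.8 171.7 186.9] [159.7 177.6]
-12 53 [152.5 168.  181.9] [157.9 166.8]
0 45 [150.3 164.7 178.3] [159.4 165.5]
12 46 [147.5 160.6 174.4] [159.  165.2]
24 29 [147.1 163.  173.8] [159.3 166.1]
36 8 [168.8 172.2 173.4] [158.1 165.1]
48 9 [166.9 169.6 172.1] [159.9 164.3]
60 11 [165.7 168.8 171.3] [157.3 171.8]
72 18 [163.9 166.1 167.6] [160.7 184.8]
84 15 [162.7 164.7 166.3] [161.7 182.5]
red 126
```

View pics/s7.png

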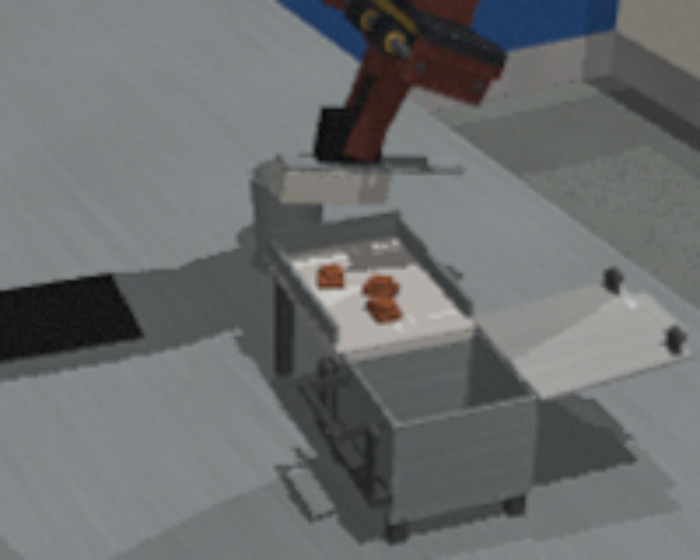

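The lid lies fully open with its edge near (645,320), and the chips are at (330,277), (380,288) and (383,310). The scraper is about 9.5° tip-down after slipping in the grip, so I'll correct the grip angle and check it.

```bash
sed -i 's/^G=.*/G=np.array([4.,0,58]); D=-15./' h.py; python3 - <<'E'
from h import *
rows([s2(6,178,135,0)])
E
```

```text
[0.003, -0.112, -0.003, -0.047, 0.019, 0.064]
```

Call:
servo_tool --pt "0 -0.112 0 -0.047 0.019 0.03 5" --pt "0 -0.112 0 -0.047 0.019 0.064 5" --pt "0 -0.112 0 -0.047 0.019 0.064 5"

```text
t: 20.48
ee_pos: [645.9, 139.6, 174.8]
orientation: [-0.18, -2.872, -0.028]
ft_force: [-0.7, 0.6, -2.0]
width: 15.9
grasp_force: 30.0
```

```bash
cat > m2.py <<'E'
from h import *
import sys
Y=float(sys.argv[1]);Z=float(sys.argv[2])
st();im,d=grab('side'); S=SY.inv().apply((cloud('side',d)-SO).reshape(-1,3));g=im.reshape(-1,3)
for x in range(-66,110,12):
    k=(S[:,0]>x)&(S[:,0]<x+12)&(abs(S[:,1]-Y)<22)&(S[:,2]>Z-12)&(S[:,2]<Z+50)&(g.min(1)>80)
    if k.sum()>3: print(x+6,k.sum(),np.percentile(S[k,2],[3,50,95]).round(1),np.percentile(S[k,1],[5,95]).round(1))
E
python3 m2.py 178 135;python3 - <<'E'
from h import *
rows([s2(6,178,110,0),s2(6,178,102,0)])
E
```

```text
t 20.475 grasp pt station [  9.9 177.8 193.1] yaw,pitch,roll [ -0.4 -15.2   0.2] q [ 0.16  0.65  1.39  0.08  1.36 -1.31] F [-0.7  0.6 -2. ] w 15.9
-48 54 [138.6 155.7 167.4] [161.4 186.2]
-36 58 [137.7 156.5 166.1] [161.7 184.6]
-24 59 [136.5 155.1 166.3] [163.  186.2]
-12 47 [137.  151.5 164.6] [161.8 169.5]
0 40 [137.  150.2 161.9] [160.7 169.1]
12 42 [136.6 148.3 162.1] [161.  169.3]
24 45 [137.3 150.3 164.7] [161.7 169.1]
36 20 [137.9 159.5 166.4] [162.2 168.2]
48 8 [160.4 163.2 165.2] [165.  182.7]
60 23 [161.4 164.2 165.8] [161.5 189.2]
72 23 [159.3 164.  165.9] [163.9 186.3]
84 24 [161.3 164.  164.9] [163.6 187.4]
96 10 [160.4 164.  165.1] [164.9 188.2]
[0.003, -0.001, -0.004, -0.03, -0.001, 0.122]
[0.003, -0.001, -0.004, -0.041, -0.001, 0.16]
```

Call:
servo_tool --pt "0 0 0 -0.02 0 0.08 5" --pt "0 0 0 -0.04 0 0.15 5" --pt "0 0 0 -0.042 0 0.164 5" --pt "0 0 0 -0.042 0 0.164 5"

```text
t: 21.02
ee_pos: [646.1, 140.7, 139.8]
orientation: [-0.179, -2.874, -0.028]
ft_force: [0.8, -0.2, -2.1]
width: 15.8
grasp_force: 30.0
```

```bash
python3 m2.py 178 104;python3 - <<'E'
from h import *
rows([s2(6,100,102,0),s2(6,30,102,0)])
E
```

```text
t 21.025 grasp pt station [  9.9 178.9 158.1] yaw,pitch,roll [ -0.3 -15.1   0.2] q [ 0.16  0.68  1.41  0.08  1.3  -1.32] F [ 0.8 -0.2 -2.1] w 15.8
-60 18 [ 93.6 112.5 117.4] [157.4 195.1]
-48 61 [102.5 117.5 131.2] [163.3 196.5]
-36 73 [ 97.8 120.  132.4] [162.3 185.1]
-24 56 [ 99.8 118.1 130.9] [162.9 184.9]
-12 50 [ 97.8 114.7 130.2] [162.9 171. ]
0 53 [ 95.9 111.8 127.2] [163.1 170.1]
12 49 [ 96.9 108.4 124.9] [157.3 170.3]
24 56 [ 97.  111.2 129.2] [158.9 170.2]
36 31 [ 97.  108.8 130.3] [161.1 175. ]
48 32 [ 96.4  99.5 129.4] [158.5 195.1]
60 25 [124.1 129.3 131.5] [164.2 187.5]
72 22 [127.  129.5 131.4] [163.9 187.9]
84 21 [126.9 129.2 131.6] [164.1 189.7]
96 9 [126.3 128.3 131.2] [164.6 187.8]
[0.003, -0.0, -0.003, 0.0, -0.395, -0.009]
[0.003, -0.0, -0.003, -0.001, -0.745, -0.01]
```

Underside is at about 101 mm with no contact, and the block is behind all three chips. Sweeping.

Call:
servo_tool --pt "0 0 0 0 -0.05 -0.002 5" --pt "0 0 0 0 -0.1 -0.002 5" --pt "0 0 0 0 -0.16 -0.002 5" --pt "0 0 0 0 -0.22 -0.002 5" --pt "0 0 0 0 -0.28 -0.002 5" --pt "0 0 0 0 -0.34 -0.002 5" --pt "0 0 0 0 -0.4 -0.002 5" --pt "0 0 0 0 -0.46 -0.002 5" --pt "0 0 0 0 -0.52 -0.002 5" --pt "0 0 0 0 -0.58 -0.002 5"

```text
t: 22.32
ee_pos: [631.9, 24.7, 140.4]
orientation: [-0.179, -2.875, -0.028]
ft_force: [0.2, 0.0, -2.1]
width: 15.9
grasp_force: 30.0
```

Call:
servo_tool --pt "0 0 0 0 -0.05 0 5" --pt "0 0 0 0 -0.1 0 5" --pt "0 0 0 0 -0.15 0 5" --pt "0 0 0 0 -0.18 0 5" --pt "0 0 0 0 -0.18 0 5"

```text
t: 22.95
ee_pos: [627.5, -10.6, 140.3]
orientation: [-0.18, -2.875, -0.028]
ft_force: [0.0, 0.3, -1.8]
width: 15.6
grasp_force: 30.0
```

```bash
cat > red.py <<'E'
from h import *
import sys
st()
for n in('side','top'):
    im,d=grab(n); R=(im[...,0].astype(int)-im[...,2]>30)
    S=SY.inv().apply((cloud(n,d)-SO).reshape(-1,3)).reshape(400,640,3)
    R&=(abs(S[...,0])<70)&(S[...,1]>-70)&(S[...,1]<210)&(S[...,2]<122)
    q,l,s,c=cv2.connectedComponentsWithStats(R.astype(np.uint8))
    for i in range(1,q):
        if s[i,4]>5: print(n,s[i,4],c[i].round(),np.median(S[l==i],0).round(0))
    if len(sys.argv)>1: cv2.imwrite(f'pics/{n}{sys.argv[1]}.png',cv2.resize(im[90:250,220:420,::-1],None,fx=3.5,fy=3.5))
E
python3 red.py 8
```

```text
t 22.95 grasp pt station [  9.3  26.5 158.7] yaw,pitch,roll [ -0.3 -15.    0.2] q [-0.05  0.64  1.49  0.02  1.27 -1.5 ] F [ 0.   0.3 -1.8] w 15.6
side 14 [342. 207.] [10. 38. 40.]
```

```bash
python3 - <<'E'
from h import *
rows([s2(6,40,150,0),s2(-120,90,150,0),s2(-185,190,140,0)]);rows([s2(-222,319,60,0)],base=s2(-185,190,140,0))
E
```

```text
[0.003, 0.0, -0.003, 0.061, 0.065, -0.239]
[0.003, 0.0, -0.003, 0.67, 0.311, -0.075]
[0.003, 0.0, -0.003, 0.974, 0.809, 0.06]
[0.0, 0.0, 0.0, 0.075, 0.645, 0.434]
```

Call:
servo_tool --pt "0 0 0 0.02 0.03 -0.12 5" --pt "0 0 0 0.061 0.065 -0.239 5" --pt "0 0 0 0.3 0.15 -0.19 5" --pt "0 0 0 0.5 0.25 -0.12 5" --pt "0 0 0 0.7 0.45 -0.05 5" --pt "0 0 0 0.9 0.65 0.03 5" --pt "0 0 0 0.974 0.809 0.06 5" --pt "0 0 0 0.974 0.809 0.06 5"

```text
t: 24.05
ee_pos: [456.8, 176.1, 179.9]
orientation: [-0.174, -2.875, -0.028]
ft_force: [-0.4, -0.4, -2.3]
width: 15.8
grasp_force: 30.0
```

```bash
python3 red.py 9; python3 - <<'E'
from h import *
rows([s2(-222,319,60,0)])
E
```

```text
t 24.05 grasp pt station [-182.3  191.7  198.2] yaw,pitch,roll [ -0.1 -15.    0.2] q [ 0.28  0.4   1.81  0.11  1.17 -1.23] F [-0.4 -0.4 -2.3] w 15.8
side 20 [343. 207.] [14. 40. 39.]
top 48 [317. 167.] [15. 38. 40.]
top 146 [326. 179.] [-10.  13.  35.]
[0.003, 0.001, -0.002, 0.079, 0.642, 0.438]
```

View pics/top9.png

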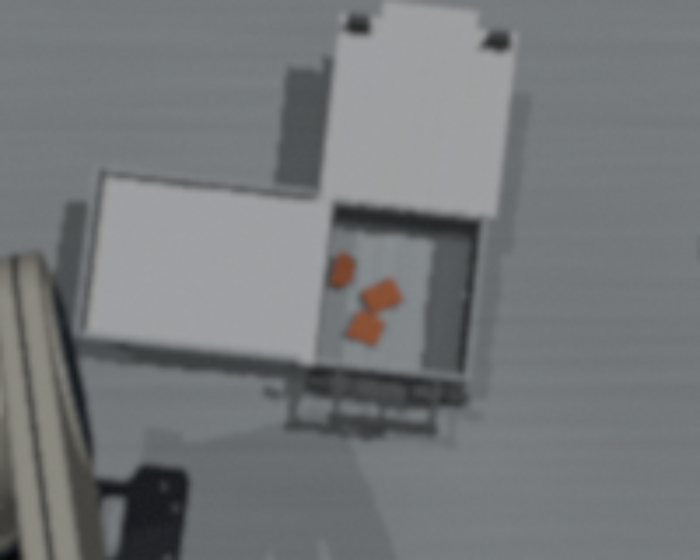

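All three chips are in the box, at (342,270), (382,296) and (366,328), and the lid is open. Now the scraper goes back.

Call:
servo_tool --pt "0 0 0 0.03 0.2 0.1 5" --pt "0 0 0 0.05 0.4 0.22 5" --pt "0 0 0 0.075 0.6 0.35 5" --pt "0 0 0 0.079 0.642 0.438 5" --pt "0 0 0 0.079 0.642 0.438 5" --pt "0 0 0 0.079 0.642 0.438 5"

```text
t: 24.9
ee_pos: [437.0, 305.4, 100.0]
orientation: [-0.181, -2.875, -0.028]
ft_force: [-0.2, 0.1, -2.0]
width: 15.7
grasp_force: 30.0
```

```bash
python3 - <<'E'
from h import *
st(); print(now()[1]); im,d=grab('side'); S=SY.inv().apply((cloud('side',d)-SO).reshape(-1,3));g=im.reshape(-1,3)
for x in range(-282,-120,14):
    k=(S[:,0]>x)&(S[:,0]<x+14)&(abs(S[:,1]-319)<22)&(S[:,2]>45)&(S[:,2]<110)&(g.min(1)>80)
    if k.sum()>3: print(x+7,k.sum(),np.percentile(S[k,2],[3,50,95]).round(1),np.percentile(S[k,1],[5,95]).round(1))
rows([s2(-222,319,20,0),s2(-222,319,6,0),s2(-222,319,3,0)])
E
```

```text
t 24.9 grasp pt station [-217.3  317.8  118.4] yaw,pitch,roll [ -0.4 -15.    0.2] q [ 0.5   0.56  1.78  0.18  1.03 -1.06] F [-0.2  0.1 -2. ] w 15.7
[437.02443283 305.42825231  99.99477969]
-275 54 [63.4 80.4 92.6] [302.  324.6]
-261 71 [62.3 82.9 92.4] [301.8 325.6]
-247 61 [62.1 80.5 93.2] [301.  319.3]
-233 48 [62.6 75.5 89.1] [300.4 310.1]
-219 42 [63.8 75.7 88.8] [301.9 308.4]
-205 49 [61.3 78.7 90.5] [300.6 311.2]
-191 23 [60.7 78.1 91. ] [301.3 310.3]
-177 12 [87.1 89.8 92.2] [302.2 327.4]
-163 26 [85.5 90.  91.5] [304.  324.6]
-149 26 [88.  89.8 91.8] [304.7 328.5]
-135 17 [86.1 89.2 91.6] [301.7 329. ]
[0.004, 0.001, -0.004, -0.048, 0.004, 0.198]
[0.004, 0.001, -0.004, -0.066, 0.004, 0.265]
[0.004, 0.001, -0.004, -0.07, 0.004, 0.28]
```

Call:
servo_tool --pt "0 0 0 -0.03 0 0.1 5" --pt "0 0 0 -0.048 0 0.198 5" --pt "0 0 0 -0.066 0 0.265 5" --pt "0 0 0 -0.07 0 0.28 5" --pt "0 0 0 -0.07 0 0.283 5" --pt "0 0 0 -0.07 0 0.283 5"

```text
t: 25.7
ee_pos: [434.3, 306.3, 41.7]
orientation: [-0.179, -2.873, -0.026]
ft_force: [-2.6, -3.8, 11.3]
width: 16.0
grasp_force: 30.0
```

```bash
python3 - <<'E'
from h import *
st();o,p,R=now();print(p)
rows([gp(*(SY.inv().apply(p-R.apply([0,0,19])-SO)+[0,0,120]),-15)])
E
```

```text
t 25.7 grasp pt station [-220.   318.3   60. ] yaw,pitch,roll [ -0.3 -15.1   0.1] q [ 0.5   0.65  1.79  0.19  0.92 -1.08] F [-2.6 -3.8 11.3] w 16.0
[434.28978187 306.25422891  41.70561048]
[0.002, -0.001, -0.003, 0.156, 0.001, -0.579]
```

Call:
servo_tool --pt "0 0 0 0 0 0 44" --pt "0 0 0 0 0 0 44" --pt "0 0 0 0 0 0 44" --pt "0 0 0 0 0 0 44" --pt "0 0 0 0.05 0 -0.19 44" --pt "0 0 0 0.1 0 -0.38 44" --pt "0 0 0 0.156 0 -0.579 44" --pt "0 0 0 0.35 -0.5 -0.65 44" --pt "0 0 0 0.35 -0.9 -0.65 44" --pt "0 0 0 0.35 -0.9 -0.65 44"

```text
t: 26.95
ee_pos: [378.3, 130.5, 184.7]
orientation: [-0.178, -2.876, -0.028]
ft_force: [1.3, -1.0, -0.6]
width: 44.1
grasp_force: 0.0
```

```bash
python3 red.py; python3 - <<'E'
from h import *
im,d=grab('side'); S=SY.inv().apply((cloud('side',d)-SO).reshape(-1,3));g=im.reshape(-1,3)
for x in range(-290,-110,14):
    k=(S[:,0]>x)&(S[:,0]<x+14)&(abs(S[:,1]-319)<25)&(S[:,2]>6)&(S[:,2]<100)&(g.min(1)>80)
    if k.sum()>3: print(x+7,k.sum(),np.percentile(S[k,2],[3,50,95]).round(1))
k=(S[:,0]>-280)&(S[:,0]<-140)&(abs(S[:,1]-319)<25)&(S[:,2]>55)&(S[:,2]<90);print('handle',k.sum(),np.percentile(S[k],[5,50,95],axis=0).round(1))
k=(S[:,0]>140)&(S[:,0]<165)&(abs(S[:,1])<45)&(S[:,2]>50);print('lid',np.median(S[k,2]))
h=SY.apply([-224,318,0])+SO;print('scraper origin',h.round(),'in mat',Rz(-7.7).inv().apply(h-[451.5,312.1,0]).round())
E
```

```text
t 26.95 grasp pt station [-254.9  137.1  203.1] yaw,pitch,roll [ -0.2 -14.9   0.2] q [ 0.23  0.27  2.    0.1   1.12 -1.27] F [ 1.3 -1.  -0.6] w 44.1
side 20 [343. 207.] [15. 40. 39.]
top 48 [317. 167.] [15. 38. 39.]
top 148 [326. 179.] [-10.  14.  35.]
-283 14 [11.  25.7 35.2]
-269 46 [ 8.1 22.1 33.4]
-255 52 [ 7.8 21.1 55.7]
-241 38 [ 6.5 18.8 29.7]
-227 41 [ 7.2 19.2 30.4]
-213 37 [ 8.  18.8 29.8]
-199 31 [ 7.9 23.1 33.6]
-185 18 [30.  31.7 33.5]
-171 23 [29.4 31.5 34.8]
-157 23 [29.4 32.  34.6]
-143 26 [28.5 32.3 34.4]
handle 115 [[-253.7  306.2   56.3]
 [-236.5  310.7   64.2]
 [-207.7  318.4   72.8]]
lid 110.04713844402002
scraper origin [435. 306.   0.] in mat [-15.  -8.   0.]
```

```bash
python3 -c "
from workcell import ctrl
print(ctrl.close_job())"
```

```text
the job is handed in; nothing more can be done
None
```

The lid is thrown back, all three chips are in the waste box, the scraper stands upright on its mat, and the job was handed in at about 27 s; no verdict came back. The first levering attempt slipped in the grip and needed a regrasp on the mat.

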